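Chock a round log on the drying ramp

ROBOT

A 6-joint arm with a two-finger parallel gripper is mounted at the origin on the work surface. World frame = base frame: x ahead of the robot, y to its left, z up, the work surface at z = 0. Lengths are in m, angles in rad, forces in N, time in s.
With the tool pointing down it reaches from about 0.35 to 0.975 m from the base axis. Payload 4.9 kg.
Tool frame: the origin (TCP) lies on the centre line of the jaws, within the pads' length; the fingertips stand 14 mm ahead of it and the grasp point (between the pads) lies 5 mm behind it; z points along the fingers, y is the line along which they close (so a half turn about z gives the same grasp; the last joint's range is limited). The gripper opens to 85 mm and grips with 20 to 120 N. Pads are 22 mm wide; open, the fingers measure 114 mm over their backs; the gripper's body (76 mm by 85 mm) begins 54 mm behind the grasp point. The pads swing forward as they close: fully open they stand 13 mm farther back than shut.
Start: joints at [-1.424, 0.053, 1.613, -0, 1.476, -0.119], TCP at [0.164, -0.603, 0.245] pointing down, gripper open.
Joint ranges: [-3.01, 3.01], [-1.01, 2.22], [0.06, 2.58], [-1.02, 4.17], [0.09, 2.62], [-3.14, 3.14]. Speed limits (rad/s): [2.57, 2.57, 3.14, 3.14, 3.14, 3.14].

INTERFACE

Orientations are given as a unit quaternion [w, x, y, z].
In Python, from plant import * gives the robot as it stands.
- The arm moves only by the tool send_rows, never from a script. Its argument "steps" is a list of rows, each an object with "translation": the shift along the tool's x, y, z in cm, a list of three; "delta_rot": the turn, a rotation vector about the tool's x, y, z in rad, a list of three; "jaw": the finger opening in cm, from 0 to 8.54. In form: [{"translation": [dx, dy, dz], "delta_rot": [rx, ry, rz], "jaw": jaw}, ...]. A call has exactly 8 rows; each row is the pose to reach, as a shift and turn from the pose commanded when the call began, along the tool's axes at that moment; what a row does not reach only later rows make up. A row lasts 1/10 s, in which the tool goes at most 50 mm and 8.59 degrees, less where a joint would pass 70% of its speed; a pose out of reach is approached as far as the arm can. A call with a gripper value outside its range is refused whole. The fingers move at their own pace and stop on an object; the grip force is fixed at half the most. Time passes only in rows, so rows that repeat a pose let the fingers close, or fill a call up. It gives the time, the measured TCP pose, the force, the opening and the grip force at its end, in the units of the state.
- state(): the state, without advancing time (a new reading comes with each control period).
- grab_frame(name): name is "scene" or "top" or "wrist"; returns a dict with "pixels" (400x640x3 uint8, blue, green, red), "range_z" (400x640 float32, m along the optical axis (not along the pixel's ray), 0 where there is no reading), "fx", "fy", "cx", "cy" (pixels), "rvec" (rotation vector, rad) and "tvec" (3), from world to camera coordinates, as OpenCV has them. Camera axes: x right, y down, z forward; pixel columns grow to the right and rows downward; lengths in m; the calibration is good to about 2 mm. A picture is of the moment at which its call begins.
- job_done(): hands the job in; it is judged then, once.
The state is a dict: "time": time; "joint_pos": joint angles; "joint_vel": joint speeds; "joint_efforts": joint torques, N m; "tool_pos": TCP position; "tool_rot": TCP orientation; "contact_force": force on the tool from outside, world axes, zero at the start; "ft_torque": the same for the moment, N m; "gripper_width": opening from 0.0 (shut) to 1.0 (fully open); "grasp_force": force on a finger pad.
Only numpy, scipy, OpenCV 4.12 (cv2) and the standard library are available. Lean on these libraries where they do the work, as an engineer would, in place of code of your own. Each camera call takes 0.05 s, during which the arm holds its last target. There are 200 camera calls.

TASK

Lay the damp log on the sloping steel ramp to dry, chocked so that it cannot roll. First put the wooden wedge on the ramp, thin edge uphill, its thick end and its side pushed up against the two stops, and let go of it. Then draw the log out of the rack by its end until it is clear of the roof, let it go in the trough, take it again by its middle, and rest it on the ramp just uphill of the wedge, square across the slope with its middle against the wedge; let go only once it is chocked, and leave everything else where it is.

Things in the scene. Friction and masses are not known exactly. Their poses are not given: they have to be found in the camera images.
- deck: Fixed plain steel ramp plate, 220 mm along the slope by 240 mm across, falling 7 degrees roughly towards the robot; stands elsewhere and turned otherwise each time. Origin: centre of its top face, 31 mm above the table. x: uphill along the plate; y: across the slope, to the robot's left; z: square to the plate. Near its low edge two dark stop bars make a corner.
- stop_corner (a point): Inner corner of the stops, on the plate, at x = -93, y = -25 mm of the deck; axes as the deck's. Back stop: face at this x, from 10 mm beyond the corner to 60 mm left of it along y, 12 mm high. Side stop: face at this y, 50 mm long up the slope, 10 mm wide, 6 mm high. With the wedge home its centre is 45 mm uphill and 25 mm in +y from here, its thin edge 90 mm uphill.
- rack: Low fixed wooden log rack, 90 mm (x) by 360 mm (y), elsewhere and turned otherwise each time. Origin: centre of its underside, on the table. Floor 12 mm up. From y = -180 to +45 mm an open trough; from +45 to +180 mm under a roof (top 84 mm up, underside 74) with side walls. On the floor two rails, at x = +-19 to +-27 mm and 6 mm high, keep the log from rolling; it can be slid out towards -y.
- roof_edge (a point): Middle of the roof's edge over the trough, on the roof's underside (74 mm above the table, y = +45 mm of the rack); axes as the rack's. The log is clear when its centre is more than 90 mm from here towards -y; 115 mm leaves good room for a gripper.
- log_center (a point): Centre of the round log, dark bark and pale ends: a cylinder 180 mm long, 56 mm in diameter, about 0.25 kg. y runs along it; x and z turn as it rolls. Starts in the rack along its y, centre 40 mm above the table, -y end sticking out of the roof by 70 to 85 mm. Rolls freely on the ramp. Resting there against the wedge's thin end, its centre is 28 mm above the plate, 56 mm uphill of the wedge's.
- chock_center (a point): Centre (half-way along, across and up) of the loose plain wooden wedge, 90 mm long (x), 50 wide (y), 28 high at the thick end (x = -45 mm) falling evenly to 2 at the thin end (x = +45 mm); about 80 g. x points to the thin end, z up; underside 14 mm below. Starts flat on the table, nearer the robot than the rack, at either of two places shared with a wooden block.
- chock_nose (a point): Middle of the wedge's thin edge, 1 mm above its underside; axes as the wedge's.
- block_center (a point): Centre of a plain rectangular wooden block, 75 x 60 mm and 45 mm tall. Bystander: leave it.
- candle_center (a point): Middle of a white candle in a brass holder, 72 mm wide and 72 mm tall, loose, between ramp and rack. Bystander: leave it.
- matchbox_center (a point): Centre of a big cardboard matchbox, 110 x 65 x 22 mm, beyond the candle. Bystander: leave it.
Not all that is in view belongs to the job. Leave any green look-alike of the part that bears log_center alone.

How it is judged:
On the way, in this order (a step that is already met when the one before it is completed fails the run):
1. the wedge lies flat on the ramp, thin edge uphill, home against both stops and let go (x of chock_center in the frame of deck between -0.052 and -0.044 m and y of chock_center in the frame of deck between -0.004 and 0.004 m and z of chock_center in the frame of deck between 0.01 and 0.018 m and angle between the x axis of chock_center and the x axis of deck, either way round below 0.09 rad and angle between the z axis of chock_center and the z axis of deck, either way round below 0.06 rad and x of chock_nose in the frame of deck above -0.02 m and z of chock_nose in the frame of deck below 0.006 m and contact force between the fingers and chock below 0.1 N), for 0.2 s.
2. the log lies in the open trough, clear of the roof, at rest and let go (y of log_center in the frame of rack between -0.17 and -0.045 m and x of log_center in the frame of rack between -0.008 and 0.008 m and z of log_center in the frame of rack between 0.034 and 0.046 m and contact force between the fingers and log below 0.1 N and linear speed of log below 0.02 m/s), for 0.2 s.
3. the log is held up by its middle (gripped within 40 mm of its centre) (y of the grasp point in the frame of log_center between -0.04 and 0.04 m and distance between the grasp point and log_center below 0.05 m and z of log_center in the frame of rack above 0.07 m and contact force between the fingers and log above 1 N), for 0.1 s.
At the end, for the whole second after the job is handed in: The wedge lies flat on the ramp, thin edge uphill, within 4 mm of home against both stops and within 5 degrees of square; the log lies at rest on the plate against the wedge's thin end (within 8 mm), its middle within 25 mm of the wedge's middle line, square across the slope within 7 degrees (x of chock_center in the frame of deck between -0.052 and -0.044 m and y of chock_center in the frame of deck between -0.004 and 0.004 m and z of chock_center in the frame of deck between 0.01 and 0.018 m and angle between the x axis of chock_center and the x axis of deck, either way round below 0.09 rad and angle between the z axis of chock_center and the z axis of deck, either way round below 0.06 rad and x of chock_nose in the frame of deck above -0.02 m and z of chock_nose in the frame of deck below 0.006 m and z of log_center in the frame of deck between 0.023 and 0.033 m and x of log_center in the frame of chock_center between 0.049 and 0.064 m and y of log_center in the frame of chock_center between -0.025 and 0.025 m and angle between the y axis of log_center and the y axis of deck, either way round below 0.12 rad and linear speed of log below 0.01 m/s and angular speed of log below 0.2 rad/s); the robot touches nothing.
It fails at once if block, candle or matchbox shifted by more than 25 mm (distance of any of block_center, candle_center, matchbox_center from where it was at the start of the episode above 0.025 m).
It also fails if it takes over 72 s, if anything falls off the work surface, if the arm or the gripper's body presses on something with over 40 N, if the wrist force passes 120 N, or if a joint passes its speed limit or range.

## Working session

There is one attempt and no reset: what is moved stays moved. The work goes in short steps, Python scripts to look and compute and a tool call to move; the robot and the scene stay as the last step left them, time stands still between calls to the robot, and variables do not carry over. Pictures are saved under pics/ and viewed, at most 13 in all, crops included, and the job is handed in when it is done.

Besides the shell and the picture viewer there is one more tool, called after ">>>" in YAML: its name, and indented under it one key for each argument. send_rows: Moves the arm, as the interface text tells. Its arguments: {"type":"object","properties":{"steps":{"type":"array","items":{"type":"object","properties":{"translation":{"type":"array","items":{"type":"number"}},"delta_rot":{"type":"array","items":{"type":"number"}},"jaw":{"type":"number"}}}}},"required":["steps"]}

```bash
mkdir -p pics; ls; cat > h.py <<'E'
from plant import *
import numpy as np, cv2
from scipy.spatial.transform import Rotation as R
def cloud(f):
    z=f["range_z"]; v,u=np.mgrid[:z.shape[0],:z.shape[1]]
    c=np.stack([(u-f["cx"])/f["fx"]*z,(v-f["cy"])/f["fy"]*z,z],-1)
    Rm=cv2.Rodrigues(np.array(f["rvec"],float))[0]
    P=(c-np.array(f["tvec"]).ravel())@Rm
    P[z<=0]=np.nan
    return P
def pose():
    s=state(); q=np.array(s["tool_rot"]); return np.array(s["tool_pos"]),R.from_quat(q[[1,2,3,0]]),s
E
python3 - <<'E'
from h import *
for n in("top","scene"):
    f=grab_frame(n); cv2.imwrite(f"pics/{n}0.png",f["pixels"]); np.savez(f"{n}0.npz",P=cloud(f),**f)
p,r,s=pose(); print(p,r.as_matrix().round(3),s)
E
```

```text
pics
[ 0.16408656 -0.60250691  0.24416587] [[ 0.965  0.263 -0.   ]
 [ 0.263 -0.965  0.002]
 [ 0.    -0.002 -1.   ]] {'time': 0.1, 'joint_pos': array([-1.42401616e+00,  5.33046111e-02,  1.61417601e+00,  1.24808199e-05,
        1.47601466e+00, -1.19001870e-01]), 'joint_vel': array([ 2.08112600e-03, -1.67763787e-04, -1.11937777e-03, -1.10528366e-03,
        7.60525153e-04, -4.88490101e-05]), 'joint_efforts': array([ 1.38246058e-03, -3.94898236e+01, -3.71362638e+01, -8.79786057e-05,
        3.88663524e-03,  3.41012935e-06]), 'tool_pos': array([ 0.16408656, -0.60250691,  0.24416587]), 'tool_rot': array([-9.51306341e-04,  9.91182606e-01,  1.32499571e-01, -7.00125137e-06]), 'contact_force': array([ 0.89099262,  0.01413237, -0.02645541]), 'ft_torque': array([-0.00306144,  0.00729358,  0.0404347 ]), 'grasp_force': 0.0, 'gripper_width': 1.002189071852394}
```

View pics/top0.png

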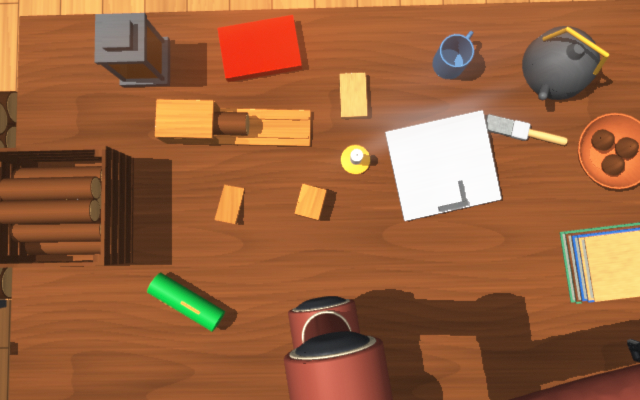

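View pics/scene0.png

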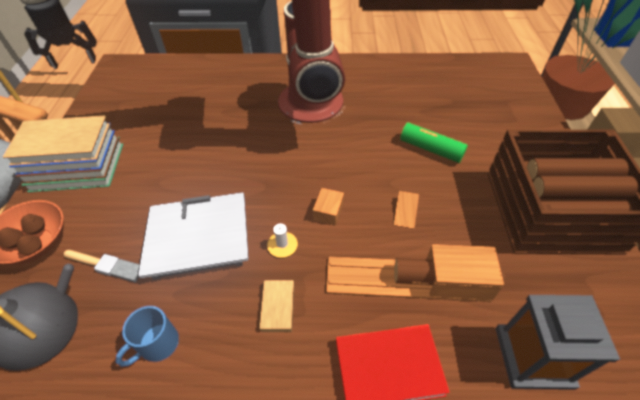

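The top view shows the ramp at (443,166) with its dark stops at (455,200). The rack is at (233,122), with the log coming out of the roof at (232,122). The wedge and block are the two pieces at (230,204) and (311,201), and the candle is at (355,159). Next I'll fit poses from the depth data.

```bash
python3 - <<'E'
from h import *
np.set_printoptions(precision=4,suppress=True)
d=np.load("top0.npz"); P=d["P"]; print("table z",np.nanmedian(P[250:330,250:280],(0,1)), "cam", -cv2.Rodrigues(d["rvec"])[0].T@d["tvec"].ravel(), d["fx"])
def reg(u0,u1,v0,v1,zlo,zhi):
    Q=P[v0:v1,u0:u1].reshape(-1,3); return Q[(Q[:,2]>zlo)&(Q[:,2]<zhi)]
def rect(Q):
    c,s,a=cv2.minAreaRect((Q[:,:2]*1000).astype(np.float32)); return np.array(c).round(1),np.array(s).round(1),round(a,2)
def plane(Q):
    A=np.c_[Q[:,:2],np.ones(len(Q))]; 
    for _ in range(5):
        k=np.linalg.lstsq(A,Q[:,2],rcond=None)[0]; e=Q[:,2]-A@k; m=abs(e)<.003; A,Q=A[m],Q[m]
    return k
for n,b in dict(A=(205,255,175,235),B=(288,335,175,228)).items():
    Q=reg(*b,.006,.08); print(n,rect(Q),"z pct",np.percentile(Q[:,2],[2,50,98]),"plane",plane(Q), len(Q))
Q=reg(375,510,100,230,.008,.08); k=plane(Q); print("deck",rect(Q),k,np.degrees(np.arctan(np.hypot(*k[:2]))),"downhill az",np.degrees(np.arctan2(-k[1],-k[0])))
Q2=Q[(Q[:,2]-Q[:,:2]@k[:2]-k[2])>.003]; print("stops",rect(Q2),Q2.mean(0),len(Q2))
Q=reg(150,222,90,150,.078,.09); print("roof",rect(Q),np.median(Q[:,2]))
Q=reg(205,320,95,155,.008,.09); print("rack all",rect(Q))
Q=reg(240,320,95,155,.008,.030); print("trough",rect(Q), np.percentile(Q[:,2],[10,50,90]))
Q=reg(208,262,100,145,.045,.0725); print("log",rect(Q),np.percentile(Q[:,2],[50,98]),len(Q))
E
```

```text
table z [ 0.2487  0.1742 -0.0007] cam [0.3586 0.0087 1.2593] 513.9485851169122
A (array([454.9, 241.8]), array([ 90.7, 144.7]), 86.33) z pct [0.0062 0.0168 0.0284] plane [-0.2387  0.0776  0.1041] 633
B (array([459.4,  57.8]), array([ 98.7, 108.3]), 81.98) z pct [0.0208 0.0441 0.0494] plane [0.0143 0.0209 0.0361] 827
deck (array([ 540. , -270.7]), array([218.8, 359.1]), 11.31) [ 0.1066  0.0345 -0.0181] 6.3905014005003835 downhill az -162.07628073644474
stops (array([ 538.5, -262.8]), array([217. , 238.2]), 11.07) [ 0.5535 -0.2909  0.036 ] 1618
roof (array([655.2, 347.8]), array([137.2,  91.3]), 87.23) 0.08303196539334051
rack all (array([647.7, 184.3]), array([258.6,  91. ]), 87.39)
trough (array([646. , 142.9]), array([174.9,  91.2]), 88.39) [0.0091 0.0122 0.0175]
log (array([645.9, 247.7]), array([86.9, 91.3]), 80.45) [0.0628 0.0709] 796
```

```bash
python3 - <<'E'
from h import *
f=np.load("top0.npz");i=f["pixels"]
a=cv2.resize(i[90:230,145:345],None,fx=4,fy=4,interpolation=cv2.INTER_CUBIC)
cv2.imwrite("pics/crop1.png",a)
b=cv2.resize(i[105:225,380:505],None,fx=4.8,fy=4.8,interpolation=cv2.INTER_CUBIC)
cv2.imwrite("pics/crop2.png",b)
E
```

```text
(no output)
```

View pics/crop1.png

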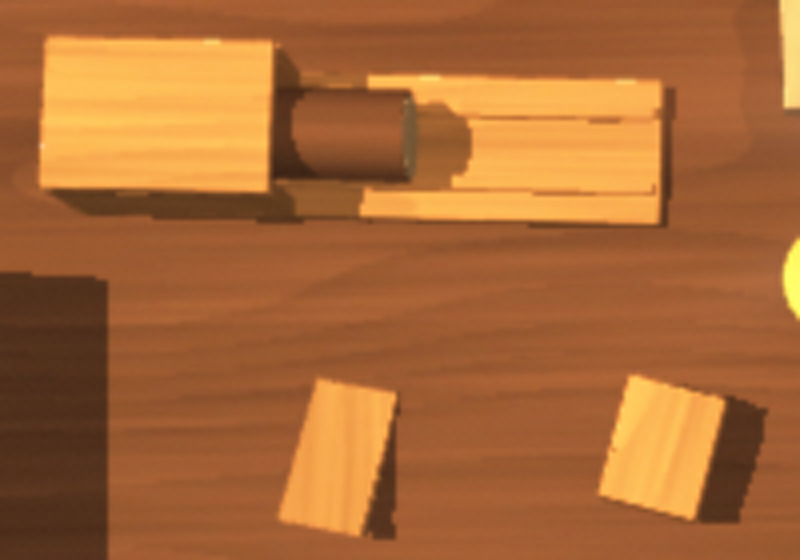

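View pics/crop2.png

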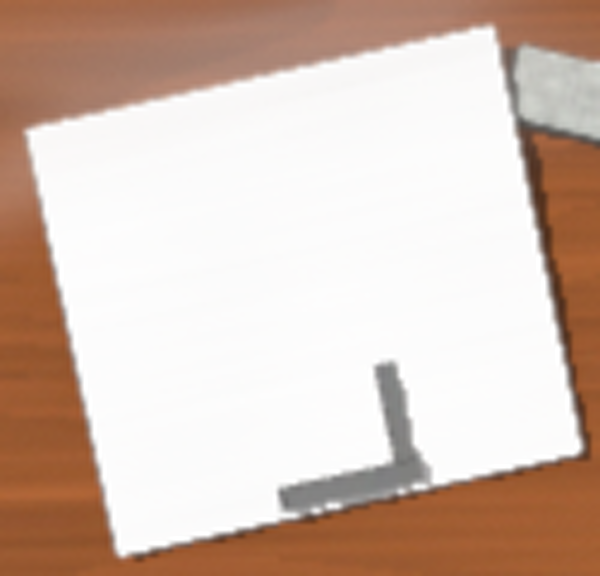

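The crops show the wedge at (338,460) in crop1, with its thin end away from the robot; depth gives a slope of −0.24 along +x. The right-hand piece is the 45 mm block. In crop2 the stops corner is near (400,460). Next I'll fit the poses by model corners.

```bash
cat >> h.py <<'E'
from scipy.optimize import least_squares
def rotz(a): return R.from_euler("z",a)
def quad(mask):
    """sub-pixel corners of the largest 4-sided blob"""
    c=max(cv2.findContours(mask.astype(np.uint8),0,cv2.CHAIN_APPROX_NONE)[0],key=cv2.contourArea)
    h=cv2.convexHull(c)
    for e in np.linspace(.02,.15,40):
        q=cv2.approxPolyDP(h,e*cv2.arcLength(h,True),True).reshape(-1,2).astype(float)
        if len(q)<=4: break
    pts=c.reshape(-1,2).astype(float); L=[]
    for i in range(4):
        a,b=q[i],q[(i+1)%4]; t=(b-a)/np.linalg.norm(b-a); n=np.array([-t[1],t[0]])
        s=(pts-a)@t/np.linalg.norm(b-a); m=(abs((pts-a)@n)<2.5)&(s>.12)&(s<.88)
        vx,vy,x,y=cv2.fitLine(pts[m].astype(np.float32),cv2.DIST_HUBER,0,.01,.01).ravel(); L.append(np.cross([x,y,1],[x+vx,y+vy,1]))
    return np.array([(lambda k:k[:2]/k[2])(np.cross(L[i-1],L[i])) for i in range(4)])
def fit(f,corners,model,x0,tilt=0):
    """model Nx3 in body frame, x0=(x,y,yaw), z & tilt fixed in model; returns pose"""
    def pr(p):
        W=rotz(p[2]).apply(model)+[p[0],p[1],0]
        return cv2.projectPoints(W,f["rvec"],f["tvec"],np.array([[f["fx"],0,f["cx"]],[0,f["fy"],f["cy"]],[0,0,1.]]),None)[0].reshape(-1,2)
    best=None
    for s in range(4):
        for o in (1,-1):
            C=np.roll(corners[::o],s,0)
            r=least_squares(lambda p:(pr(p)-C).ravel(),x0)
            if abs(r.x[2]-x0[2])<.5 and (best is None or r.cost<best.cost): best=r
    return best.x, np.sqrt(2*best.cost/len(model))
E
cat > m.py <<'E'
from h import *
np.set_printoptions(precision=4,suppress=True)
f=dict(np.load("top0.npz")); P=f["P"]; Z=P[...,2]; hsv=cv2.cvtColor(f["pixels"],cv2.COLOR_BGR2HSV)
def win(u0,u1,v0,v1):
    m=np.zeros(Z.shape,bool); m[v0:v1,u0:u1]=1; return m
# deck
T=R.from_euler("y",-np.radians(7))
box=lambda hx,hy,z: np.array([[hx,hy,z],[-hx,hy,z],[-hx,-hy,z],[hx,-hy,z]])
m=win(375,510,100,230)&((hsv[...,1]<60)&(hsv[...,2]>80)); m=cv2.morphologyEx(m.astype(np.uint8),cv2.MORPH_OPEN,np.ones((9,9)))
q=quad(m); print("deck",q.tolist(),fit(f,q,T.apply(box(.11,.12,0))+[0,0,.031],[.54,-.27,.2]))
m=win(205,255,175,240)&(hsv[...,2]>150)
print("wedge px",m.sum()); q=quad(m)
md=np.array([[.045,.025,.002],[-.045,.025,.028],[-.045,-.025,.028],[.045,-.025,.002]])
print("wedge",q.tolist(),fit(f,q,md,[.455,.24,-.26]))
m=win(150,225,90,150)&(Z>.077); q=quad(m); print("roof",q.tolist(),fit(f,q,box(.045,.0675,.084)+[0,.1125,0],[.65,.23,-.05]))
m=win(288,340,175,228)&(Z>.036); q=quad(m); print("block",q.tolist(),fit(f,q,box(.0375,.03,.045),[.46,.06,-.25]))
b=hsv[200:212,220:240]; print(np.median(b,(0,1)),np.median(hsv[225:235,250:260],(0,1)))
print("stops px",np.argwhere(win(380,500,160,220)&(f["pixels"].max(-1)<140)&(hsv[...,1]<60)).shape)
E
python3 m.py
```

```text
deck [[511.64797509331396, 111.29438681907936], [497.00680994371754, 199.74880411606182], [404.3174445889921, 220.60673818850373], [384.3710180996419, 129.97411849346136]] (array([ 0.5371, -0.2782,  0.0973]), np.float64(11.393729782897289))
wedge px 2820
wedge [[254.0, 178.41114970933083], [254.0, 239.0], [205.0, 239.0], [205.0, 183.93769179123737]] (array([0.4423, 0.2551, 0.0309]), np.float64(17.97029761710531))
roof [[156.40729358773456, 100.0], [213.43544963267817, 100.0], [211.075252088223, 137.0], [154.55203646059184, 137.0]] (array([ 0.6504,  0.2348, -0.0333]), np.float64(0.797126322295472))
block [[302.20156610093346, 183.50944432364693], [325.78680293662467, 189.70006668864076], [317.84606192496915, 219.3129396730754], [294.26886442155427, 213.09233676530502]] (array([ 0.4569,  0.0576, -0.2792]), np.float64(0.6334008216427787))
[ 16. 175. 247.] [ 11. 175. 162.]
stops px (226, 2)
```

```bash
sed -i 's/hsv\[...,1\]<60)&(hsv\[...,2\]>80)/hsv[...,1]<30)\&(hsv[...,2]>225)/; s/(hsv\[...,2\]>150)/(hsv[...,2]>215)/; s/np.ones((9,9))/np.ones((5,5))/' m.py
cat >> m.py <<'E'
m=(win(380,500,160,220)&(f["pixels"].max(-1)<160)&(hsv[...,1]<60)).astype(np.uint8)
cs=sorted(cv2.findContours(m,0,cv2.CHAIN_APPROX_NONE)[0],key=cv2.contourArea)[-1]; print("stops",cv2.minAreaRect(cs),cv2.approxPolyDP(cs,2,True).reshape(-1,2).tolist())
# rack: roof + trough end corners from the crop, jointly
md=np.array([[.045,.18,.084],[.045,.045,.084],[-.045,.045,.084],[-.045,.18,.084],[.045,-.18,.012],[-.045,-.18,.012]])
C=np.array([[45,38],[275,40],[270,192],[40,187],[662,80],[660,224]])/4.+[145,90]-.5
K=np.array([[f["fx"],0,f["cx"]],[0,f["fy"],f["cy"]],[0,0,1.]])
pr=lambda p:cv2.projectPoints(rotz(p[2]).apply(md)+[p[0],p[1],0],f["rvec"],f["tvec"],K,None)[0].reshape(-1,2)
r=least_squares(lambda p:(pr(p)-C).ravel(),[.65,.23,-.04]); print("rack",r.x,r.fun.round(2))
x,y,a=r.x
# log end: bark/pale px along rack y at log-top height from depth
L=rotz(-a).apply(P[95:155,205:270].reshape(-1,3)-[x,y,0]); L=L[(L[:,2]>.055)&(L[:,2]<.072)&(abs(L[:,0])<.02)&(L[:,1]<.044)]
print("log near end y",np.percentile(L[:,1],[0,1,5,50]),"x med",np.median(L[:,0]),L[:,2].max())
E
python3 m.py
```

```text
deck [[481.68204598349945, 110.46804387765354], [500.10716510876784, 198.10350738847848], [404.7722776585932, 219.70435600312004], [385.58239431799774, 131.94764878062392]] (array([ 0.5384, -0.2632,  0.2012]), np.float64(1.2666903459966834))
wedge px 753
wedge [[224.04745347475784, 185.09406970416038], [243.4087025939274, 187.9233015368319], [233.9491546798026, 222.69647429701476], [214.46453244131095, 219.36377682785016]] (array([ 0.4582,  0.2562, -0.2042]), np.float64(0.6631124822135718))
roof [[156.40729358773456, 100.0], [213.43544963267817, 100.0], [211.075252088223, 137.0], [154.55203646059184, 137.0]] (array([ 0.6504,  0.2348, -0.0333]), np.float64(0.797126322295472))
block [[302.20156610093346, 183.50944432364693], [325.78680293662467, 189.70006668864076], [317.84606192496915, 219.3129396730754], [294.26886442155427, 213.09233676530502]] (array([ 0.4569,  0.0576, -0.2792]), np.float64(0.6334008216427787))
[ 16. 175. 247.] [ 11. 175. 162.]
stops px (226, 2)
stops ((456.4010314941406, 200.6700897216797), (20.675281524658203, 36.383705139160156), 38.92754364013672) [[461, 181], [459, 186], [462, 201], [440, 206], [439, 210], [445, 212], [445, 209], [461, 208], [467, 204]]
rack [ 0.6503  0.2352 -0.0425] [ 0.11 -0.35 -0.02  0.18 -0.3   0.14 -0.51  0.28  0.58 -0.13  0.18 -0.15]
log near end y [-0.0295 -0.0291 -0.0272  0.0068] x med -0.0018485283712878406 0.07183467438232141
```

```bash
cat >> h.py <<'E'
import sys
DECK=(np.array([.5384,-.2632,.031]), rotz(.2012)*R.from_euler("y",-np.radians(7)))
RACK=(np.array([.6503,.2352,0]), rotz(-.0425))
def down(yaz,tilt=None):
    """tool pointing down with its y at azimuth yaz (rad)"""
    return R.from_matrix(np.array([[-np.sin(yaz),np.cos(yaz),0],[np.cos(yaz),np.sin(yaz),0],[0,0,-1]]).T)
def goal(p,Rt,cur=None):
    p0,R0,s=pose()
    if cur: p0,R0=cur
    print("from",p0.round(4),"t(cm)",(R0.inv().apply(np.array(p)-p0)*100).round(2),"rv",(R0.inv()*Rt).as_rotvec().round(3), "F",s["contact_force"].round(1),"w",round(s["gripper_width"],3),"g",round(s["grasp_force"],1),"t",round(s["time"],1))
E
python3 - <<'E'
from h import *
p,r,s=pose()
goal((.5,-.2,.25),down(np.radians(-75+68)))
goal((.46,.25,.22),down(np.radians(78)),((np.array([.5,-.2,.25])),down(np.radians(-7))))
E
```

```text
from [ 0.1641 -0.6025  0.2442] t(cm) [ 42.98 -30.02  -0.52] rv [-2.000e-03 -1.000e-03 -1.183e+00] F [ 0.9  0.  -0. ] w 1.002 g 0.0 t 0.1
from [ 0.5  -0.2   0.25] t(cm) [44.18 -9.45  3.  ] rv [ 0.     0.    -1.484] F [ 0.9  0.  -0. ] w 1.002 g 0.0 t 0.1
```

>>> send_rows:
  steps:
    - {"translation": [5.4, -3.8, 0], "delta_rot": [0, 0, -0.148], "jaw": 8.5}
    - {"translation": [10.7, -7.5, 0], "delta_rot": [0, 0, -0.296], "jaw": 8.5}
    - {"translation": [16, -11.3, 0], "delta_rot": [0, 0, -0.444], "jaw": 8.5}
    - {"translation": [21.5, -15, 0], "delta_rot": [0, 0, -0.59], "jaw": 8.5}
    - {"translation": [27, -18.8, 0], "delta_rot": [0, 0, -0.74], "jaw": 8.5}
    - {"translation": [32, -22.5, 0], "delta_rot": [0, 0, -0.888], "jaw": 8.5}
    - {"translation": [37.5, -26.3, 0], "delta_rot": [0, 0, -1.036], "jaw": 8.5}
    - {"translation": [43, -30, -0.5], "delta_rot": [0, 0, -1.183], "jaw": 8.5}

```text
time: 0.9
tool_pos: [0.4208, -0.2936, 0.2461]
tool_rot: [-0.0, 0.747, 0.665, -0.0]
contact_force: [0.9, -1.0, -0.3]
gripper_width: 0.991
grasp_force: 0.0
```

```bash
python3 - <<'E'
from h import *
goal((.46,.25,.22),down(np.radians(78)))
E
```

```text
from [ 0.4208 -0.2936  0.2461] t(cm) [54.45 -2.4   2.64] rv [-0.000e+00 -1.000e-03 -1.478e+00] F [ 0.9 -1.  -0.3] w 0.991 g 0.0 t 0.9
```

>>> send_rows:
  steps:
    - {"translation": [4, -0.2, 0], "delta_rot": [0, 0, -0.14], "jaw": 8.5}
    - {"translation": [9, -0.4, 0], "delta_rot": [0, 0, -0.28], "jaw": 8.5}
    - {"translation": [14, -0.6, 0], "delta_rot": [0, 0, -0.42], "jaw": 8.5}
    - {"translation": [19, -0.8, 0], "delta_rot": [0, 0, -0.56], "jaw": 8.5}
    - {"translation": [24, -1, 0], "delta_rot": [0, 0, -0.7], "jaw": 8.5}
    - {"translation": [29, -1.2, 0], "delta_rot": [0, 0, -0.84], "jaw": 8.5}
    - {"translation": [34, -1.4, 0], "delta_rot": [0, 0, -0.98], "jaw": 8.5}
    - {"translation": [38, -1.6, 0], "delta_rot": [0, 0, -1.12], "jaw": 8.5}

```text
time: 1.7
tool_pos: [0.4499, 0.086, 0.2464]
tool_rot: [-0.0, 0.279, 0.96, 0.0]
contact_force: [0.3, -0.0, 0.3]
gripper_width: 0.997
grasp_force: 0.0
```

```bash
python3 - <<'E'
from h import *
goal((.46,.25,.22),down(np.radians(78)))
E
```

```text
from [0.4499 0.086  0.2464] t(cm) [ 7.94 14.39  2.65] rv [ 0.    -0.    -0.356] F [ 0.3 -0.   0.3] w 0.997 g 0.0 t 1.7
```

>>> send_rows:
  steps:
    - {"translation": [2, 3.6, 0.6], "delta_rot": [0, 0, -0.1], "jaw": 8.5}
    - {"translation": [4, 7.2, 1.3], "delta_rot": [0, 0, -0.2], "jaw": 8.5}
    - {"translation": [6, 10.8, 2], "delta_rot": [0, 0, -0.3], "jaw": 8.5}
    - {"translation": [7.9, 14.4, 2.6], "delta_rot": [0, 0, -0.356], "jaw": 8.5}
    - {"translation": [7.9, 14.4, 2.6], "delta_rot": [0, 0, -0.356], "jaw": 8.5}
    - {"translation": [7.9, 14.4, 2.6], "delta_rot": [0, 0, -0.356], "jaw": 8.5}
    - {"translation": [7.9, 14.4, 2.6], "delta_rot": [0, 0, -0.356], "jaw": 8.5}
    - {"translation": [7.9, 14.4, 2.6], "delta_rot": [0, 0, -0.356], "jaw": 8.5}

```text
time: 2.5
tool_pos: [0.4624, 0.2463, 0.221]
tool_rot: [0.0, 0.109, 0.994, -0.0]
contact_force: [-0.2, 0.2, 0.1]
gripper_width: 0.998
grasp_force: 0.0
```

```bash
python3 - <<'E'
from h import *
f=grab_frame("wrist"); cv2.imwrite("pics/w1.png",f["pixels"]); np.savez("w1.npz",P=cloud(f),**f)
goal((.46,.25,.22),down(np.radians(78)))
E
```

```text
from [0.4624 0.2462 0.221 ] t(cm) [0.32 0.31 0.1 ] rv [ 0.     0.001 -0.009] F [ 0.2 -0.8  0.5] w 0.995 g 0.0 t 2.5
```

View pics/w1.png

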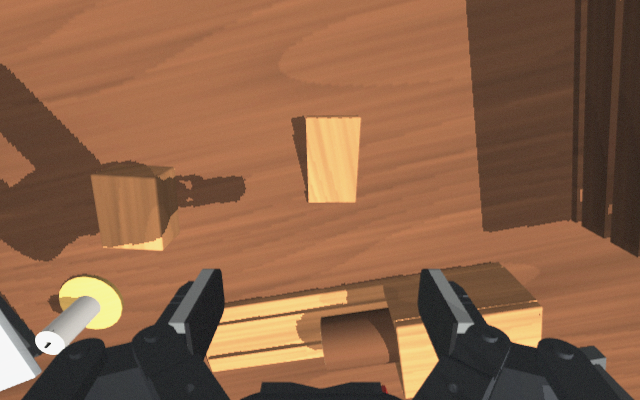

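The wrist view shows the wedge at (332,160), square to the jaws, with its wider (thick) end towards the robot. The block is at (135,205).

```bash
python3 - <<'E'
from h import *
f=dict(np.load("w1.npz")); P=f["P"]; hsv=cv2.cvtColor(f["pixels"],cv2.COLOR_BGR2HSV)
m=np.zeros(P.shape[:2],bool); m[100:215,290:375]=1
print(np.percentile(hsv[120:200,310:355,2],[2,50]),np.percentile(hsv[120:200,375:400,2],[50,98]))
m&=(hsv[...,2]>205)
q=quad(m); md=np.array([[.045,.025,.002],[-.045,.025,.028],[-.045,-.025,.028],[.045,-.025,.002]])
print(m.sum(),q.round(1).tolist()); (x,y,a),e=fit(f,q,md,[.458,.25,-.2]); print(x,y,a,e)
p=rotz(a).apply([-.015,0,0])+[x,y,0]
goal(p+[0,0,.060],down(a+np.pi/2)); goal(p+[0,0,.0225],down(a+np.pi/2))
E
```

```text
[239. 245.] [168. 178.]
4393 [[360.0, 117.1], [355.0, 202.0], [308.8, 202.0], [305.5, 117.1]]
0.45846036442132265 0.25856848555003603 -0.21052806325521004 0.6234859191946284
from [0.4624 0.2462 0.221 ] t(cm) [ 2.17  1.1  16.1 ] rv [ 0.     0.001 -0.008] F [ 0.2 -0.8  0.5] w 0.995 g 0.0 t 2.5
from [0.4624 0.2462 0.221 ] t(cm) [ 2.17  1.1  19.85] rv [ 0.     0.001 -0.008] F [ 0.2 -0.8  0.5] w 0.995 g 0.0 t 2.5
```

```bash
python3 - <<'E'
from h import *
f=dict(np.load("w1.npz")); p0,r0,s=pose()
T=r0.inv().apply((f["P"]-p0).reshape(-1,3)).reshape(f["P"].shape)*1000
for sl in [(slice(265,340),slice(175,222)),(slice(265,340),slice(420,470))]:
    Q=T[sl].reshape(-1,3); Q=Q[Q[:,2]<60]; print(np.nanmax(Q,0),np.nanpercentile(Q,[2,98],0))
E
```

```text
[ 11.54233702 -41.97110236   0.47523582] [[-10.04775072 -54.70393762 -37.70858493]
 [ 10.58289726 -42.47293241  -2.41143229]]
[11.77790949 55.9326484   0.88725039] [[ -9.92911168  41.80894066 -41.28884573]
 [ 10.72068527  54.34523762  -2.57197681]]
```

>>> send_rows:
  steps:
    - {"translation": [1, 0.5, 4.5], "delta_rot": [0, 0, 0], "jaw": 8.5}
    - {"translation": [2, 1, 9], "delta_rot": [0, 0, -0.008], "jaw": 8.5}
    - {"translation": [3.15, 1.1, 13], "delta_rot": [0, 0, -0.008], "jaw": 8.5}
    - {"translation": [3.15, 1.1, 16], "delta_rot": [0, 0, -0.008], "jaw": 8.5}
    - {"translation": [3.15, 1.1, 18.5], "delta_rot": [0, 0, -0.008], "jaw": 7}
    - {"translation": [3.15, 1.1, 20], "delta_rot": [0, 0, -0.008], "jaw": 7}
    - {"translation": [3.15, 1.1, 20], "delta_rot": [0, 0, -0.008], "jaw": 7}
    - {"translation": [3.15, 1.1, 20], "delta_rot": [0, 0, -0.008], "jaw": 7}

```text
time: 3.35
tool_pos: [0.4347, 0.2647, 0.0217]
tool_rot: [0.001, 0.105, 0.995, 0.0]
contact_force: [1.5, -0.1, -0.1]
gripper_width: 0.823
grasp_force: 0.0
```

```bash
python3 - <<'E'
from h import *
a=-.2105;p=rotz(a).apply([-.025,0,0])+[.4585,.2586,0]
goal(p+[0,0,.02],down(a+np.pi/2))
E
```

```text
from [0.4347 0.2647 0.0217] t(cm) [ 0.04 -0.1   0.17] rv [0.001 0.001 0.001] F [ 1.5 -0.1 -0.1] w 0.823 g 0.0 t 3.4
```

>>> send_rows:
  steps:
    - {"translation": [0, -0.1, 0.4], "delta_rot": [0, 0, 0], "jaw": 7}
    - {"translation": [0, -0.1, 0.5], "delta_rot": [0, 0, 0], "jaw": 6}
    - {"translation": [0, -0.1, 0.5], "delta_rot": [0, 0, 0], "jaw": 5}
    - {"translation": [0, -0.1, 0.5], "delta_rot": [0, 0, 0], "jaw": 4}
    - {"translation": [0, -0.1, 0.5], "delta_rot": [0, 0, 0], "jaw": 3.5}
    - {"translation": [0, -0.1, 0.5], "delta_rot": [0, 0, 0], "jaw": 3.5}
    - {"translation": [0, -0.1, 0.5], "delta_rot": [0, 0, 0], "jaw": 3.5}
    - {"translation": [0, -0.1, 0.5], "delta_rot": [0, 0, 0], "jaw": 3.5}

```text
time: 4.15
tool_pos: [0.4343, 0.2642, 0.0168]
tool_rot: [0.001, 0.104, 0.995, 0.0]
contact_force: [0.1, -0.3, 6.3]
gripper_width: 0.568
grasp_force: 62.9
```

```bash
python3 - <<'E'
from h import *
p0,r0,s=pose(); print(p0, s["contact_force"],s["gripper_width"],s["grasp_force"])
f=grab_frame("wrist"); np.savez("w2.npz",P=cloud(f),**f)
P=cloud(f); T=r0.inv().apply((P-p0).reshape(-1,3)).reshape(P.shape)*1000
Q=T[:,:].reshape(-1,3); 
for s_ in (1,-1):
    k=Q[(abs(Q[:,0])<12)&(s_*Q[:,1]>27)&(s_*Q[:,1]<42)&(Q[:,2]<13)]; print(np.nanpercentile(k,[2,98],0), len(k))
    print(np.histogram(k[:,2],bins=np.arange(-10,16,2)))
E
```

```text
[0.43434134 0.26415504 0.01678581] [ 0.14744991 -0.25631512  6.26756008] 0.5682207834790692 62.91436314582825
[[ -6.58621088  27.22151565 -47.6537573 ]
 [ 11.60584582  41.6693158    2.06671207]] 3060
(array([71, 58, 55, 61, 48, 43, 42, 13,  8,  3,  0,  0]), array([-10,  -8,  -6,  -4,  -2,   0,   2,   4,   6,   8,  10,  12,  14]))
[[ -6.36145957 -41.74466895 -47.67900366]
 [ 11.62659403 -27.26729876   2.13372761]] 3092
(array([77, 56, 70, 54, 59, 42, 37, 20,  6,  3,  0,  0]), array([-10,  -8,  -6,  -4,  -2,   0,   2,   4,   6,   8,  10,  12,  14]))
```

```bash
cat >> h.py <<'E'
RD=R.from_matrix(DECK[1].as_matrix()@np.diag([-1,1,-1]))  # tool on deck: y=deck y, z=-deck z
def dk(*v): return DECK[1].apply(v)+DECK[0]
E
python3 - <<'E'
from h import *
t=dk(-.036-.025,.008,.014+.0028+.025); up=t+[0,0,.09]
print(t); goal(up,RD); p0,r0,s=pose(); goal(t,RD,(up,RD))
E
```

```text
[ 0.4724859  -0.26847911  0.0650544 ]
from [0.4343 0.2641 0.0168] t(cm) [-14.79 -51.3  -13.85] rv [-0.024 -0.119 -0.409] F [-0.2 -0.3  6.2] w 0.568 g 62.9 t 4.2
from [ 0.4725 -0.2685  0.1551] t(cm) [1.1  0.   8.93] rv [0. 0. 0.] F [-0.2 -0.3  6.2] w 0.568 g 62.9 t 4.2
```

>>> send_rows:
  steps:
    - {"translation": [0, 0, -3], "delta_rot": [0, 0, 0], "jaw": 3.5}
    - {"translation": [0, 0, -7.5], "delta_rot": [0, 0, 0], "jaw": 3.5}
    - {"translation": [-0.5, -2, -12], "delta_rot": [0, 0, 0], "jaw": 3.5}
    - {"translation": [-1.5, -6, -13.8], "delta_rot": [0, 0, -0.05], "jaw": 3.5}
    - {"translation": [-2.8, -10.5, -13.8], "delta_rot": [0, 0, -0.1], "jaw": 3.5}
    - {"translation": [-4, -15, -13.8], "delta_rot": [0, 0, -0.14], "jaw": 3.5}
    - {"translation": [-5.3, -19.5, -13.8], "delta_rot": [0, 0, -0.17], "jaw": 3.5}
    - {"translation": [-6.5, -24, -13.8], "delta_rot": [0, 0, -0.2], "jaw": 3.5}

```text
time: 5.0
tool_pos: [0.4469, 0.0139, 0.1534]
tool_rot: [0.0, 0.004, 1.0, 0.0]
contact_force: [0.4, 0.7, -0.5]
gripper_width: 0.569
grasp_force: 62.5
```

```bash
python3 - <<'E'
from h import *
t=dk(-.036-.025,.008,.014+.0028+.025); goal(t+[0,0,.09],RD)
E
```

```text
from [0.4469 0.0139 0.1534] t(cm) [ -2.76 -28.22  -0.16] rv [-0.013 -0.122 -0.208] F [ 0.4  0.7 -0.5] w 0.569 g 62.5 t 5.0
```

>>> send_rows:
  steps:
    - {"translation": [-0.4, -4.5, 0], "delta_rot": [-0.002, -0.02, -0.035], "jaw": 3.5}
    - {"translation": [-0.9, -9, 0], "delta_rot": [-0.004, -0.04, -0.07], "jaw": 3.5}
    - {"translation": [-1.3, -13.5, 0], "delta_rot": [-0.006, -0.06, -0.105], "jaw": 3.5}
    - {"translation": [-1.8, -18, 0], "delta_rot": [-0.008, -0.08, -0.14], "jaw": 3.5}
    - {"translation": [-2.2, -22.5, 0], "delta_rot": [-0.01, -0.1, -0.175], "jaw": 3.5}
    - {"translation": [-2.6, -26, -0.1], "delta_rot": [-0.012, -0.115, -0.2], "jaw": 3.5}
    - {"translation": [-2.8, -28.2, -0.2], "delta_rot": [-0.013, -0.122, -0.208], "jaw": 3.5}
    - {"translation": [-2.8, -28.2, -0.2], "delta_rot": [-0.013, -0.122, -0.208], "jaw": 3.5}

```text
time: 5.8
tool_pos: [0.4724, -0.2692, 0.1554]
tool_rot: [0.061, -0.098, 0.993, 0.006]
contact_force: [0.6, 0.5, 0.1]
gripper_width: 0.571
grasp_force: 62.4
```

```bash
python3 - <<'E'
from h import *
t=dk(-.036-.025,.008,.014+.0028+.01); goal(t,RD)
f=grab_frame("wrist"); cv2.imwrite("pics/w3.png",f["pixels"]); np.savez("w3.npz",P=cloud(f),**f)
E
```

```text
from [ 0.4724 -0.2692  0.1554] t(cm) [ 1.08  0.07 10.47] rv [-0.    -0.    -0.005] F [0.6 0.5 0.1] w 0.571 g 62.4 t 5.8
```

View pics/w3.png

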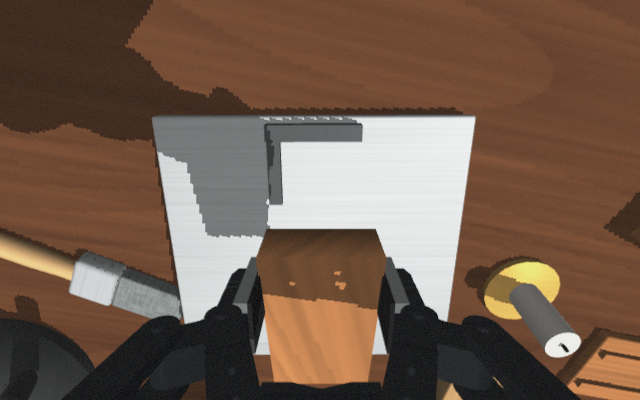

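The wedge is held square over the ramp, thick end towards the robot. The stops' inner corner is seen at about (283,141), and I'll check it against the deck frame.

```bash
python3 - <<'E'
from h import *
f=dict(np.load("w3.npz")); g=f["pixels"].max(-1)
P=DECK[1].inv().apply((f["P"]-DECK[0]).reshape(-1,3)).reshape(f["P"].shape)*1000
def pt(u,v,h):
    Rm=cv2.Rodrigues(f["rvec"])[0]; d=Rm.T@np.array([(u-f["cx"])/f["fx"],(v-f["cy"])/f["fy"],1]); o=-Rm.T@f["tvec"].ravel()
    d=DECK[1].inv().apply(d); o=DECK[1].inv().apply(o-DECK[0]); return ((o+d*(h-o[2])/d[2])*1000).round(1)
print("plane h:",[P[v,u].round(1).tolist() for v,u in((160,330),(200,420),(200,180),(300,430))])
print("back face", g[134:148,320].tolist(), pt(320,141,0)); print("side face",g[180,276:290].tolist(),pt(283,180,0.006),pt(283,180,0))
print("corners exp (-110,-+120)",pt(152.5,116,0),pt(475,116,0))
E
```

```text
plane h: [[-76.3, 13.9, 0.3], [-43.8, 85.3, 1.1], [-44.2, -105.7, -0.7], [50.2, 102.7, -0.1]]
back face [104, 104, 104, 102, 105, 106, 103, 139, 208, 229, 231, 231, 232, 231] [-90.8   6.3   0. ]
side face [102, 104, 103, 100, 100, 67, 220, 231, 231, 231, 232, 233, 232, 232] [-62.2 -22.    6. ] [-60.5 -22.7   0. ]
corners exp (-110,-+120) [-109.8 -116.5    0. ] [-108.5  120.2    0. ]
```

>>> send_rows:
  steps:
    - {"translation": [0.3, 0, 3], "delta_rot": [0, 0, 0], "jaw": 3.5}
    - {"translation": [0.7, 0, 7], "delta_rot": [0, 0, -0.005], "jaw": 3.5}
    - {"translation": [1.1, 0.1, 9.5], "delta_rot": [0, 0, -0.005], "jaw": 3.5}
    - {"translation": [1.1, 0.1, 10.5], "delta_rot": [0, 0, -0.005], "jaw": 3.5}
    - {"translation": [1.1, 0.1, 10.8], "delta_rot": [0, 0, -0.005], "jaw": 3.5}
    - {"translation": [1.1, 0.1, 11.1], "delta_rot": [0, 0, -0.005], "jaw": 3.5}
    - {"translation": [1.1, 0.1, 11.2], "delta_rot": [0, 0, -0.005], "jaw": 3.5}
    - {"translation": [1.1, 0.1, 11.2], "delta_rot": [0, 0, -0.005], "jaw": 3.5}

```text
time: 6.65
tool_pos: [0.4763, -0.2657, 0.0446]
tool_rot: [0.062, -0.102, 0.993, 0.005]
contact_force: [-0.5, 0.0, -0.2]
gripper_width: 0.571
grasp_force: 62.5
```

>>> send_rows:
  steps:
    - {"translation": [0, 0, 0.05], "delta_rot": [0, 0, 0], "jaw": 3.5}
    - {"translation": [0, 0, 0.1], "delta_rot": [0, 0, 0], "jaw": 3.5}
    - {"translation": [0, 0, 0.15], "delta_rot": [0, 0, 0], "jaw": 3.5}
    - {"translation": [0, 0, 0.2], "delta_rot": [0, 0, 0], "jaw": 3.5}
    - {"translation": [0, 0, 0.2], "delta_rot": [0, 0, 0], "jaw": 3.5}
    - {"translation": [0, 0, 0.2], "delta_rot": [0, 0, 0], "jaw": 3.5}
    - {"translation": [0, 0, 0.2], "delta_rot": [0, 0, 0], "jaw": 3.5}
    - {"translation": [0, 0, 0.2], "delta_rot": [0, 0, 0], "jaw": 3.5}

```text
time: 7.45
tool_pos: [0.4757, -0.2651, 0.0412]
tool_rot: [0.061, -0.102, 0.993, 0.006]
contact_force: [0.5, 0.2, -1.1]
gripper_width: 0.566
grasp_force: 62.5
```

```bash
python3 - <<'E'
from h import *
t=dk(-.048-.025,0,.014+.0028); goal(t,RD)
print(((DECK[1].inv().apply(pose()[0]-DECK[0]))*1000).round(1))
E
```

```text
from [ 0.4757 -0.2651  0.0412] t(cm) [ 1.29 -1.06  0.09] rv [0.    0.    0.003] F [ 0.5  0.2 -1.1] w 0.566 g 62.5 t 7.5
[-60.1  10.7  17.7]
```

>>> send_rows:
  steps:
    - {"translation": [0, 0, 0.05], "delta_rot": [0, 0, 0], "jaw": 3.5}
    - {"translation": [0, 0, 0.1], "delta_rot": [0, 0, 0], "jaw": 3.5}
    - {"translation": [0, 0, 0.1], "delta_rot": [0, 0, 0], "jaw": 3.5}
    - {"translation": [0.2, 0, 0.1], "delta_rot": [0, 0, 0], "jaw": 3.5}
    - {"translation": [0.4, 0, 0.1], "delta_rot": [0, 0, 0], "jaw": 3.5}
    - {"translation": [0.6, 0, 0.1], "delta_rot": [0, 0, 0], "jaw": 3.5}
    - {"translation": [0.7, 0, 0.1], "delta_rot": [0, 0, 0], "jaw": 3.5}
    - {"translation": [0.7, 0, 0.1], "delta_rot": [0, 0, 0], "jaw": 3.5}

```text
time: 8.25
tool_pos: [0.4688, -0.2666, 0.0395]
tool_rot: [0.061, -0.102, 0.993, 0.006]
contact_force: [-1.3, -0.2, 1.1]
gripper_width: 0.572
grasp_force: 62.7
```

>>> send_rows:
  steps:
    - {"translation": [0.05, 0, 0], "delta_rot": [0, 0, 0], "jaw": 3.5}
    - {"translation": [0.1, 0, 0], "delta_rot": [0, 0, 0], "jaw": 3.5}
    - {"translation": [0.15, 0, 0], "delta_rot": [0, 0, 0], "jaw": 3.5}
    - {"translation": [0.2, 0, 0], "delta_rot": [0, 0, 0], "jaw": 3.5}
    - {"translation": [0.25, 0, 0], "delta_rot": [0, 0, 0], "jaw": 3.5}
    - {"translation": [0.3, 0, 0], "delta_rot": [0, 0, 0], "jaw": 3.5}
    - {"translation": [0.3, 0, 0], "delta_rot": [0, 0, 0], "jaw": 3.5}
    - {"translation": [0.3, 0, 0], "delta_rot": [0, 0, 0], "jaw": 3.5}

```text
time: 9.05
tool_pos: [0.4661, -0.2672, 0.0391]
tool_rot: [0.061, -0.102, 0.993, 0.006]
contact_force: [-0.0, -1.0, 1.3]
gripper_width: 0.568
grasp_force: 62.7
```

```bash
python3 - <<'E'
from h import *
print(((DECK[1].inv().apply(pose()[0]-DECK[0]))*1000).round(1),DECK[1].inv().apply(state()["contact_force"]).round(1))
E
```

```text
[-70.1  10.6  16.8] [-0.1 -1.   1.4]
```

>>> send_rows:
  steps:
    - {"translation": [0.05, 0, 0.05], "delta_rot": [0, 0, 0], "jaw": 3.5}
    - {"translation": [0.1, 0, 0.05], "delta_rot": [0, 0, 0], "jaw": 3.5}
    - {"translation": [0.15, 0, 0.05], "delta_rot": [0, 0, 0], "jaw": 3.5}
    - {"translation": [0.2, 0, 0.05], "delta_rot": [0, 0, 0], "jaw": 3.5}
    - {"translation": [0.2, 0, 0.05], "delta_rot": [0, 0, 0], "jaw": 3.5}
    - {"translation": [0.2, 0, 0.05], "delta_rot": [0, 0, 0], "jaw": 3.5}
    - {"translation": [0.2, 0, 0.05], "delta_rot": [0, 0, 0], "jaw": 3.5}
    - {"translation": [0.2, 0, 0.05], "delta_rot": [0, 0, 0], "jaw": 3.5}

```text
time: 9.85
tool_pos: [0.4648, -0.2679, 0.039]
tool_rot: [0.062, -0.102, 0.993, 0.006]
contact_force: [1.9, 0.2, 5.9]
gripper_width: 0.573
grasp_force: 63.2
```

```bash
python3 - <<'E'
from h import *
print(((DECK[1].inv().apply(pose()[0]-DECK[0]))*1000).round(1),DECK[1].inv().apply(state()["contact_force"]).round(1))
E
```

```text
[-71.6  10.1  16.8] [ 2.6 -0.2  5.6]
```

>>> send_rows:
  steps:
    - {"translation": [0.1, -0.1, 0], "delta_rot": [0, 0, 0], "jaw": 3.5}
    - {"translation": [0.1, -0.2, 0], "delta_rot": [0, 0, 0], "jaw": 3.5}
    - {"translation": [0.1, -0.3, 0], "delta_rot": [0, 0, 0], "jaw": 3.5}
    - {"translation": [0.1, -0.4, 0], "delta_rot": [0, 0, 0], "jaw": 3.5}
    - {"translation": [0.1, -0.5, 0], "delta_rot": [0, 0, 0], "jaw": 3.5}
    - {"translation": [0.1, -0.6, 0], "delta_rot": [0, 0, 0], "jaw": 3.5}
    - {"translation": [0.1, -0.65, 0], "delta_rot": [0, 0, 0], "jaw": 3.5}
    - {"translation": [0.1, -0.65, 0], "delta_rot": [0, 0, 0], "jaw": 3.5}

```text
time: 10.65
tool_pos: [0.4642, -0.2704, 0.0389]
tool_rot: [0.06, -0.102, 0.993, 0.011]
contact_force: [-4.1, 17.2, 19.3]
gripper_width: 0.572
grasp_force: 73.0
```

```bash
python3 - <<'E'
from h import *
print(((DECK[1].inv().apply(pose()[0]-DECK[0]))*1000).round(1),DECK[1].inv().apply(state()["contact_force"]).round(1))
E
```

```text
[-72.6   7.8  16.9] [ 1.8 17.6 19.2]
```

```bash
python3 - <<'E'
from h import *
f=grab_frame("wrist"); np.savez("w4.npz",P=cloud(f),**f)
cv2.imwrite("pics/w4.png",cv2.resize(f["pixels"][180:400,200:440],None,fx=2.5,fy=2.5,interpolation=cv2.INTER_CUBIC))
E
```

```text
(no output)
```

View pics/w4.png

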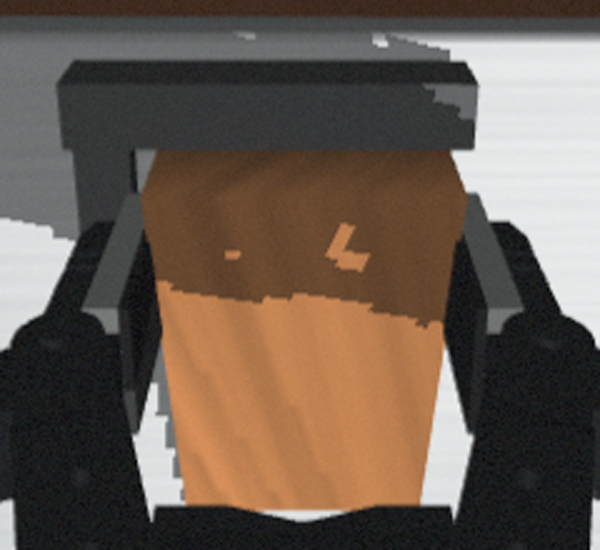

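The wrist crop shows the wedge's thick end against the back stop along v≈150. There is still a gap to the side stop near (145,170), and the left finger bears on the side stop. I'll let go, raise the fingers a little, and push the wedge across with the right finger alone.

>>> send_rows:
  steps:
    - {"translation": [0, 0.15, -0.1], "delta_rot": [0, 0, 0], "jaw": 3.5}
    - {"translation": [0, 0.15, -0.1], "delta_rot": [0, 0, 0], "jaw": 5}
    - {"translation": [0, 0.15, -0.1], "delta_rot": [0, 0, 0], "jaw": 5.7}
    - {"translation": [0, 0.15, -0.2], "delta_rot": [0, 0, 0], "jaw": 5.7}
    - {"translation": [0, 0.15, -0.3], "delta_rot": [0, 0, 0], "jaw": 5.7}
    - {"translation": [0, 0.15, -0.3], "delta_rot": [0, 0, 0], "jaw": 5.7}
    - {"translation": [0, 0.15, -0.3], "delta_rot": [0, 0, 0], "jaw": 5.7}
    - {"translation": [0, 0.15, -0.3], "delta_rot": [0, 0, 0], "jaw": 5.7}

```text
time: 11.5
tool_pos: [0.4638, -0.2727, 0.0411]
tool_rot: [0.061, -0.102, 0.993, 0.006]
contact_force: [-0.0, -0.3, -0.6]
gripper_width: 0.666
grasp_force: 0.0
```

```bash
python3 - <<'E'
from h import *
print(((DECK[1].inv().apply(pose()[0]-DECK[0]))*1000).round(1),DECK[1].inv().apply(state()["contact_force"]).round(1))
goal(dk(-.071,0.003,.0205),RD)
E
```

```text
[-73.2   5.6  19.2] [-0.1 -0.3 -0.6]
from [ 0.4638 -0.2727  0.0411] t(cm) [-0.22 -0.26 -0.13] rv [0.    0.    0.003] F [-0.  -0.3 -0.6] w 0.666 g 0.0 t 11.5
```

>>> send_rows:
  steps:
    - {"translation": [-0.2, -0.2, -0.15], "delta_rot": [0, 0, 0.003], "jaw": 5.7}
    - {"translation": [-0.4, -0.4, -0.15], "delta_rot": [0, 0, 0.003], "jaw": 5.7}
    - {"translation": [-0.6, -0.5, -0.15], "delta_rot": [0, 0, 0.003], "jaw": 5.7}
    - {"translation": [-0.6, -0.55, -0.15], "delta_rot": [0, 0, 0.003], "jaw": 5.7}
    - {"translation": [-0.6, -0.6, -0.15], "delta_rot": [0, 0, 0.003], "jaw": 5.7}
    - {"translation": [-0.6, -0.65, -0.15], "delta_rot": [0, 0, 0.003], "jaw": 5.7}
    - {"translation": [-0.6, -0.7, -0.15], "delta_rot": [0, 0, 0.003], "jaw": 5.7}
    - {"translation": [-0.6, -0.7, -0.15], "delta_rot": [0, 0, 0.003], "jaw": 5.7}

```text
time: 12.3
tool_pos: [0.4709, -0.2783, 0.0433]
tool_rot: [0.061, -0.1, 0.993, 0.006]
contact_force: [-0.5, 0.2, 1.0]
gripper_width: 0.665
grasp_force: 0.3
```

>>> send_rows:
  steps:
    - {"translation": [0, -0.04, 0], "delta_rot": [0, 0, 0], "jaw": 5.7}
    - {"translation": [0, -0.08, 0], "delta_rot": [0, 0, 0], "jaw": 5.7}
    - {"translation": [0, -0.12, 0], "delta_rot": [0, 0, 0], "jaw": 5.7}
    - {"translation": [0, -0.15, 0], "delta_rot": [0, 0, 0], "jaw": 5.7}
    - {"translation": [0, -0.15, 0], "delta_rot": [0, 0, 0], "jaw": 5.7}
    - {"translation": [0, -0.15, 0], "delta_rot": [0, 0, 0], "jaw": 5.7}
    - {"translation": [0, -0.15, 0], "delta_rot": [0, 0, 0], "jaw": 5.7}
    - {"translation": [0, -0.15, 0], "delta_rot": [0, 0, 0], "jaw": 5.7}

```text
time: 13.1
tool_pos: [0.4712, -0.2786, 0.0433]
tool_rot: [0.061, -0.1, 0.993, 0.008]
contact_force: [-0.3, 6.1, 3.3]
gripper_width: 0.665
grasp_force: 3.0
```

```bash
python3 - <<'E'
from h import *
print(((DECK[1].inv().apply(pose()[0]-DECK[0]))*1000).round(1),DECK[1].inv().apply(state()["contact_force"]).round(1))
E
```

```text
[-66.9  -1.6  20.6] [1.4 6.  3.2]
```

>>> send_rows:
  steps:
    - {"translation": [0, 0.4, 0], "delta_rot": [0, 0, 0], "jaw": 6.2}
    - {"translation": [0, 0.5, -1], "delta_rot": [0, 0, 0], "jaw": 6.6}
    - {"translation": [0, 0.4, -4], "delta_rot": [0, 0, 0], "jaw": 7}
    - {"translation": [0, 0.4, -9], "delta_rot": [0, 0, 0], "jaw": 8}
    - {"translation": [0, 0.4, -13], "delta_rot": [0, 0, 0], "jaw": 8.5}
    - {"translation": [0, 0.4, -15], "delta_rot": [0, 0, 0], "jaw": 8.5}
    - {"translation": [0, 0.4, -15], "delta_rot": [0, 0, 0], "jaw": 8.5}
    - {"translation": [0, 0.4, -15], "delta_rot": [0, 0, 0], "jaw": 8.5}

```text
time: 13.9
tool_pos: [0.4524, -0.2798, 0.1927]
tool_rot: [0.061, -0.1, 0.993, 0.006]
contact_force: [0.1, 0.5, -0.7]
gripper_width: 0.996
grasp_force: 0.0
```

```bash
python3 - <<'E'
from h import *
f=grab_frame("wrist"); np.savez("w5.npz",P=cloud(f),**f)
cv2.imwrite("pics/w5.png",cv2.resize(f["pixels"][60:300,170:470],None,fx=2.5,fy=2.5,interpolation=cv2.INTER_CUBIC))
E
```

```text
(no output)
```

View pics/w5.png

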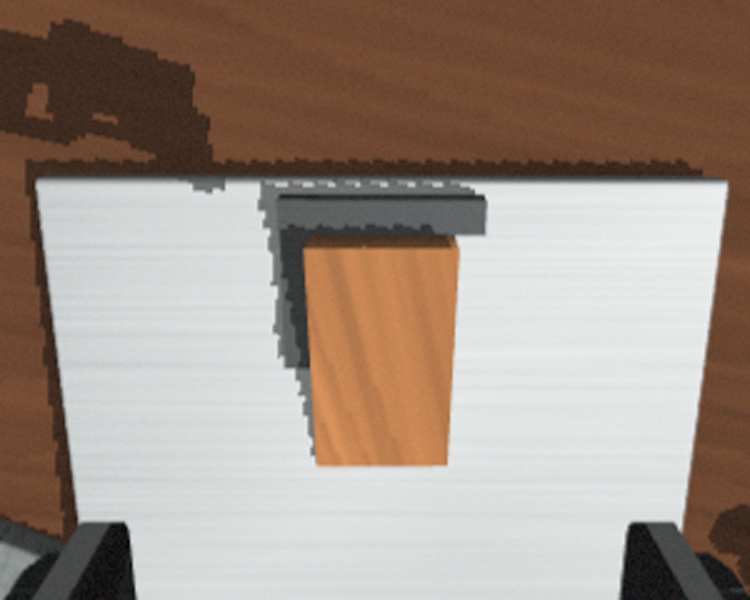

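The wedge looks home: thick end at the back stop (crop v≈240) and its left side against the side stop (u≈307). I'll check this numerically against the deck edges.

```bash
python3 - <<'E'
from h import *
np.set_printoptions(precision=4,suppress=True)
f=dict(np.load("w5.npz")); hsv=cv2.cvtColor(f["pixels"],cv2.COLOR_BGR2HSV)
m=np.zeros(hsv.shape[:2],bool); m[155:260,285:360]=1; m&=(hsv[...,1]>90)&(hsv[...,2]>150)
q=quad(m); print("wedge q",q.round(1).tolist())
white=(hsv[...,1]<40)&(hsv[...,2]>150)
rows=range(150,250,4); Lp=[];Rp=[]
for v in rows:
    u=np.where(white[v,150:480])[0]+150; Lp.append((u[0]-.5,v)); Rp.append((u[-1]+.5,v))
cols=[200,220,240,380,400,420,440]; Tp=[(u,np.where(white[120:200,u])[0][0]+119.5) for u in cols]
Rm=cv2.Rodrigues(f["rvec"])[0]; o=-Rm.T@f["tvec"].ravel()
def deckpts(px,D,h=0):
    px=np.array(px,float); d=np.c_[(px[:,0]-f["cx"])/f["fx"],(px[:,1]-f["cy"])/f["fy"],np.ones(len(px))]@Rm
    Q=rotz(D[2])*R.from_euler("y",-np.radians(7)); d=Q.inv().apply(d); oo=Q.inv().apply(o-np.array([D[0],D[1],.031]))
    return oo+d*((h-oo[2])/d[:,2])[:,None]
r=least_squares(lambda D:np.r_[deckpts(Lp,D)[:,1]+.12,deckpts(Rp,D)[:,1]-.12,deckpts(Tp,D)[:,0]+.11],[.538,-.263,.2],loss="soft_l1",f_scale=.001)
D=r.x; print("deck",D,np.abs(r.fun).max())
C=q[np.argsort(q[:,1])]; C=np.r_[C[:2][np.argsort(C[:2,0])],C[2:][np.argsort(C[2:,0])]]
print("thick corners @28 L,R",deckpts(C[:2],D,.028)*1000,"thin @2",deckpts(C[2:],D,.002)*1000)
E
```

```text
wedge q [[352.8, 159.0], [347.8, 245.0], [296.7, 245.0], [291.5, 159.0]]
deck [ 0.5397 -0.2616  0.1984] 0.0013832689512667806
thick corners @28 L,R [[-92.8904 -24.7629  28.    ]
 [-93.0332  24.1645  28.    ]] thin @2 [[ -3.7259 -24.1759   2.    ]
 [ -3.8779  24.6648   2.    ]]
```

```bash
sed -i 's/^DECK=.*/DECK=(np.array([.5397,-.2616,.031]), rotz(.1984)*R.from_euler("y",-np.radians(7)))/' h.py
cat >> h.py <<'E'
def rk(*v): return RACK[1].apply(v)+RACK[0]
RL=down(-.0425)
E
python3 - <<'E'
from h import *
print(rk(0,-.005,.19)); goal(rk(0,-.005,.19),RL)
E
```

```text
[0.65008756 0.23020451 0.19      ]
from [ 0.4519 -0.2793  0.1912] t(cm) [-29.36  45.96   3.75] rv [0.111 0.085 1.812] F [-0.9 -0.5 -0.8] w 0.997 g 0.0 t 13.9
```

>>> send_rows:
  steps:
    - {"translation": [-2.2, 3.5, 0.3], "delta_rot": [0.008, 0.006, 0.135], "jaw": 8.5}
    - {"translation": [-4.5, 7, 0.6], "delta_rot": [0.016, 0.012, 0.27], "jaw": 8.5}
    - {"translation": [-6.8, 10.6, 0.9], "delta_rot": [0.024, 0.018, 0.4], "jaw": 8.5}
    - {"translation": [-9, 14.1, 1.2], "delta_rot": [0.032, 0.025, 0.54], "jaw": 8.5}
    - {"translation": [-11.3, 17.7, 1.5], "delta_rot": [0.04, 0.032, 0.68], "jaw": 8.5}
    - {"translation": [-13.6, 21.2, 1.7], "delta_rot": [0.05, 0.038, 0.82], "jaw": 8.5}
    - {"translation": [-15.8, 24.7, 2], "delta_rot": [0.06, 0.045, 0.96], "jaw": 8.5}
    - {"translation": [-18, 28.2, 2.3], "delta_rot": [0.068, 0.052, 1.1], "jaw": 8.5}

```text
time: 14.75
tool_pos: [0.5721, 0.0321, 0.1889]
tool_rot: [0.027, 0.419, 0.908, 0.002]
contact_force: [0.6, -0.2, -0.3]
gripper_width: 0.997
grasp_force: 0.0
```

```bash
python3 - <<'E'
from h import *
goal(rk(0,-.005,.19),RL)
E
```

```text
from [0.5721 0.0321 0.1889] t(cm) [10.01 18.79 -0.1 ] rv [0.042 0.036 0.748] F [ 0.6 -0.2 -0.3] w 0.997 g 0.0 t 14.8
```

>>> send_rows:
  steps:
    - {"translation": [2, 3.8, 0], "delta_rot": [0.008, 0.007, 0.14], "jaw": 8.5}
    - {"translation": [4, 7.6, 0], "delta_rot": [0.016, 0.014, 0.28], "jaw": 8.5}
    - {"translation": [6, 11.4, 0], "delta_rot": [0.024, 0.021, 0.42], "jaw": 8.5}
    - {"translation": [8, 15.1, 0], "delta_rot": [0.032, 0.028, 0.56], "jaw": 8.5}
    - {"translation": [10, 18.8, 0], "delta_rot": [0.04, 0.035, 0.7], "jaw": 8.5}
    - {"translation": [10, 18.8, 0], "delta_rot": [0.042, 0.036, 0.748], "jaw": 8.5}
    - {"translation": [10, 18.8, 0], "delta_rot": [0.042, 0.036, 0.748], "jaw": 8.5}
    - {"translation": [10, 18.8, 0], "delta_rot": [0.042, 0.036, 0.748], "jaw": 8.5}

```text
time: 15.55
tool_pos: [0.6491, 0.2283, 0.1896]
tool_rot: [0.001, 0.72, 0.694, 0.0]
contact_force: [0.4, 0.1, -0.1]
gripper_width: 0.994
grasp_force: 0.0
```

```bash
python3 - <<'E'
from h import *
goal(rk(0,-.005,.038),RL)
f=grab_frame("wrist"); cv2.imwrite("pics/w6.png",f["pixels"]); np.savez("w6.npz",P=cloud(f),**f)
L=RACK[1].inv().apply((cloud(f)-RACK[0]).reshape(-1,3)); 
k=L[(L[:,2]>.05)&(L[:,2]<.073)&(abs(L[:,0])<.035)&(L[:,1]<.04)&(L[:,1]>-.08)]
for y in(-.02,0,.02):
    s=k[abs(k[:,1]-y)<.008]; s=s[s[:,2]>.055]; 
    print(y,len(s),np.percentile(s,[2,50,98],0).round(4).tolist())
print("end",np.percentile(k[:,1],[0,1,5]))
E
```

```text
from [0.6491 0.2283 0.1896] t(cm) [ 0.21  0.07 15.16] rv [0.001 0.001 0.007] F [ 0.4  0.1 -0.1] w 0.994 g 0.0 t 15.6
-0.02 1025 [[-0.0221, -0.0265, 0.0558], [0.0004, -0.0193, 0.0657], [0.023, -0.0123, 0.0689]]
0 1195 [[-0.0219, -0.0076, 0.0558], [0.0003, 0.0002, 0.0658], [0.0232, 0.0077, 0.069]]
0.02 1280 [[-0.0215, 0.0123, 0.056], [0.0008, 0.02, 0.0657], [0.0234, 0.0276, 0.069]]
end [-0.0275703  -0.0261336  -0.02305976]
```

View pics/w6.png

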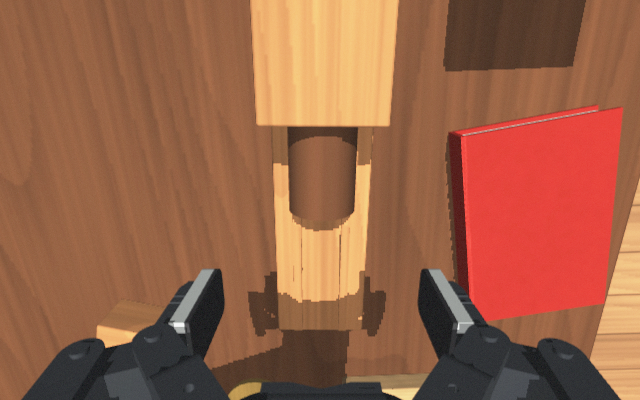

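The wrist view shows the log coming out from under the roof at (322,175), centred between the open fingers. The red book's near edge, at (460,300), is clear of the right finger.

>>> send_rows:
  steps:
    - {"translation": [0.2, 0.1, 4], "delta_rot": [0, 0, 0.007], "jaw": 8.5}
    - {"translation": [0.2, 0.1, 8], "delta_rot": [0, 0, 0.007], "jaw": 8.5}
    - {"translation": [0.2, 0.1, 11.5], "delta_rot": [0, 0, 0.007], "jaw": 8.5}
    - {"translation": [0.2, 0.1, 14], "delta_rot": [0, 0, 0.007], "jaw": 8.5}
    - {"translation": [0.2, 0.1, 15.2], "delta_rot": [0, 0, 0.007], "jaw": 8.5}
    - {"translation": [0.2, 0.1, 15.2], "delta_rot": [0, 0, 0.007], "jaw": 6.5}
    - {"translation": [0.2, 0.1, 15.2], "delta_rot": [0, 0, 0.007], "jaw": 5}
    - {"translation": [0.2, 0.1, 15.2], "delta_rot": [0, 0, 0.007], "jaw": 4.5}

```text
time: 16.4
tool_pos: [0.653, 0.2309, 0.0429]
tool_rot: [0.002, 0.722, 0.691, 0.003]
contact_force: [-2.6, -1.1, 1.4]
gripper_width: 0.633
grasp_force: 62.9
```

>>> send_rows:
  steps:
    - {"translation": [0, 0, 0], "delta_rot": [0, 0, 0], "jaw": 4.3}
    - {"translation": [0, 0, 0], "delta_rot": [0, 0, 0], "jaw": 4.3}
    - {"translation": [0, 0, 0], "delta_rot": [0, 0, 0], "jaw": 4.3}
    - {"translation": [0, 0, 0], "delta_rot": [0, 0, 0], "jaw": 4.3}
    - {"translation": [0, 0, 0], "delta_rot": [0, 0, 0], "jaw": 4.3}
    - {"translation": [0, 0, 0], "delta_rot": [0, 0, 0], "jaw": 4.3}
    - {"translation": [0, 0, 0], "delta_rot": [0, 0, 0], "jaw": 4.3}
    - {"translation": [0, 0, 0], "delta_rot": [0, 0, 0], "jaw": 4.3}

```text
time: 17.2
tool_pos: [0.653, 0.2309, 0.0427]
tool_rot: [0.002, 0.722, 0.692, 0.003]
contact_force: [-3.0, -0.8, 7.9]
gripper_width: 0.632
grasp_force: 63.7
```

```bash
python3 - <<'E'
from h import *
goal(rk(0,-.005-.13,.038),RL)
E
```

```text
from [0.653  0.2309 0.0427] t(cm) [-13.08  -0.28   0.45] rv [ 0.007 -0.001 -0.001] F [-3.  -0.8  7.9] w 0.632 g 63.7 t 17.2
```

>>> send_rows:
  steps:
    - {"translation": [-1, 0, -0.4], "delta_rot": [0, 0, 0], "jaw": 4.3}
    - {"translation": [-3, 0, -0.4], "delta_rot": [0, 0, 0], "jaw": 4.3}
    - {"translation": [-5, 0, -0.4], "delta_rot": [0, 0, 0], "jaw": 4.3}
    - {"translation": [-7, 0, -0.4], "delta_rot": [0, 0, 0], "jaw": 4.3}
    - {"translation": [-9, 0, -0.4], "delta_rot": [0, 0, 0], "jaw": 4.3}
    - {"translation": [-11, 0, -0.4], "delta_rot": [0, 0, 0], "jaw": 4.3}
    - {"translation": [-13, 0, -0.4], "delta_rot": [0, 0, 0], "jaw": 4.3}
    - {"translation": [-13, 0, -0.4], "delta_rot": [0, 0, 0], "jaw": 4.3}

```text
time: 18.0
tool_pos: [0.6458, 0.0973, 0.0435]
tool_rot: [0.001, 0.724, 0.69, 0.001]
contact_force: [0.7, 0.4, -1.9]
gripper_width: 0.633
grasp_force: 63.4
```

```bash
python3 - <<'E'
from h import *
goal(rk(0,-.005-.132,.040),RL); p0,_,_=pose(); print(RACK[1].inv().apply(p0-RACK[0]))
E
```

```text
from [0.6458 0.0973 0.0435] t(cm) [ 0.1  -0.14  0.35] rv [ 0.004  0.    -0.005] F [ 0.7  0.4 -1.9] w 0.633 g 63.4 t 18.0
[ 0.00137865 -0.13800329  0.04354419]
```

>>> send_rows:
  steps:
    - {"translation": [0, 0, 0.2], "delta_rot": [0, 0, 0], "jaw": 4.3}
    - {"translation": [0, 0, 0.2], "delta_rot": [0, 0, 0], "jaw": 4.3}
    - {"translation": [0, 0, 0.2], "delta_rot": [0, 0, 0], "jaw": 6}
    - {"translation": [0, 0, 0.2], "delta_rot": [0, 0, 0], "jaw": 7.5}
    - {"translation": [0, 0, 0.2], "delta_rot": [0, 0, 0], "jaw": 8.5}
    - {"translation": [0, 0, 0.2], "delta_rot": [0, 0, 0], "jaw": 8.5}
    - {"translation": [0, 0, 0.2], "delta_rot": [0, 0, 0], "jaw": 8.5}
    - {"translation": [0, 0, 0.2], "delta_rot": [0, 0, 0], "jaw": 8.5}

```text
time: 18.8
tool_pos: [0.646, 0.101, 0.0418]
tool_rot: [0.001, 0.722, 0.692, 0.002]
contact_force: [-0.1, -0.9, -0.3]
gripper_width: 0.995
grasp_force: 0.0
```

>>> send_rows:
  steps:
    - {"translation": [0, 0, -3], "delta_rot": [0, 0, 0], "jaw": 8.5}
    - {"translation": [0, 0, -6], "delta_rot": [0, 0, 0], "jaw": 8.5}
    - {"translation": [2, 0, -9], "delta_rot": [0, 0, 0], "jaw": 8.5}
    - {"translation": [4, 0, -12], "delta_rot": [0, 0, 0], "jaw": 8.5}
    - {"translation": [6, 0, -13], "delta_rot": [0, 0, 0], "jaw": 8.5}
    - {"translation": [6.5, 0, -13], "delta_rot": [0, 0, 0], "jaw": 8.5}
    - {"translation": [6.5, 0, -13], "delta_rot": [0, 0, 0], "jaw": 8.5}
    - {"translation": [6.5, 0, -13], "delta_rot": [0, 0, 0], "jaw": 8.5}

```text
time: 19.6
tool_pos: [0.647, 0.1652, 0.1689]
tool_rot: [0.0, 0.722, 0.691, -0.0]
contact_force: [0.3, 0.2, 0.3]
gripper_width: 0.998
grasp_force: 0.0
```

```bash
python3 - <<'E'
from h import *
np.set_printoptions(precision=4,suppress=True)
for n in("wrist","top"):
    f=grab_frame(n); L=RACK[1].inv().apply((cloud(f)-RACK[0]).reshape(-1,3))
    k=L[(L[:,2]>.058)&(L[:,2]<.0725)&(abs(L[:,0])<.03)&(L[:,1]<.044)&(L[:,1]>-.2)]
    print(n,len(k),"y ext",np.percentile(k[:,1],[.5,99.5]),"x",np.median(k[:,0]),"ztop",np.percentile(k[:,2],98))
goal(rk(.001,-.071,.039),RL)
E
```

```text
wrist 14423 y ext [-0.1554  0.023 ] x -2.6231712191513097e-05 ztop 0.06917858741083145
top 463 y ext [-0.1583  0.0207] x 0.002062793569469167 ztop 0.07008719090702603
from [0.6473 0.1649 0.1694] t(cm) [-0.06  0.09 13.04] rv [ 0.001  0.    -0.002] F [-1.1 -0.1  0.2] w 0.994 g 0.0 t 19.7
```

>>> send_rows:
  steps:
    - {"translation": [0.3, 0.1, 4], "delta_rot": [0, 0, 0], "jaw": 8.5}
    - {"translation": [0.3, 0.1, 8], "delta_rot": [0, 0, 0], "jaw": 8.5}
    - {"translation": [0.3, 0.1, 11], "delta_rot": [0, 0, 0], "jaw": 8.5}
    - {"translation": [0.3, 0.1, 12.7], "delta_rot": [0, 0, 0], "jaw": 8.5}
    - {"translation": [0.3, 0.1, 12.7], "delta_rot": [0, 0, 0], "jaw": 8.5}
    - {"translation": [0.3, 0.1, 12.7], "delta_rot": [0, 0, 0], "jaw": 8.5}
    - {"translation": [0.3, 0.1, 12.7], "delta_rot": [0, 0, 0], "jaw": 6}
    - {"translation": [0.3, 0.1, 12.7], "delta_rot": [0, 0, 0], "jaw": 4.3}

```text
time: 20.5
tool_pos: [0.6511, 0.169, 0.0474]
tool_rot: [0.002, 0.722, 0.691, 0.003]
contact_force: [-15.3, 0.2, 10.6]
gripper_width: 0.688
grasp_force: 8.8
```

>>> send_rows:
  steps:
    - {"translation": [0, 0, 0], "delta_rot": [0, 0, 0], "jaw": 4.3}
    - {"translation": [0, 0, 0], "delta_rot": [0, 0, 0], "jaw": 4.3}
    - {"translation": [0, 0, 0], "delta_rot": [0, 0, 0], "jaw": 4.3}
    - {"translation": [0, 0, 0], "delta_rot": [0, 0, 0], "jaw": 4.3}
    - {"translation": [0, 0, 0], "delta_rot": [0, 0, 0], "jaw": 4.3}
    - {"translation": [0, 0, 0], "delta_rot": [0, 0, 0], "jaw": 4.3}
    - {"translation": [0, 0, -1], "delta_rot": [0, 0, 0], "jaw": 4.3}
    - {"translation": [0, 0, -2], "delta_rot": [0, 0, 0], "jaw": 4.3}

```text
time: 21.3
tool_pos: [0.6501, 0.1688, 0.0658]
tool_rot: [0.002, 0.722, 0.692, 0.002]
contact_force: [0.2, 0.3, -1.9]
gripper_width: 0.632
grasp_force: 63.8
```

```bash
cat >> h.py <<'E'
RP=R.from_matrix(np.column_stack([DECK[1].apply([0,1,0]),DECK[1].apply([1,0,0]),DECK[1].apply([0,0,-1])])) # log on deck
E
python3 - <<'E'
from h import *
p0,r0,s=pose(); print(RACK[1].inv().apply(p0-RACK[0]))
up=rk(0,-.067,.16); goal(up,r0); t=dk(.012,0,.030+.09); goal(t,RP,(up,r0)); print(t)
E
```

```text
[ 0.00264851 -0.06634215  0.06583936]
from [0.6501 0.1688 0.0658] t(cm) [-0.06 -0.22 -9.42] rv [0. 0. 0.] F [ 0.2  0.3 -1.9] w 0.632 g 63.8 t 21.3
from [0.6475 0.1683 0.16  ] t(cm) [-43.48  -9.16   0.76] rv [-0.116  0.015 -0.242] F [ 0.2  0.3 -1.9] w 0.632 g 63.8 t 21.3
[ 0.53703947 -0.26213489  0.15156797]
```

>>> send_rows:
  steps:
    - {"translation": [0, 0, -4], "delta_rot": [0, 0, 0], "jaw": 4.3}
    - {"translation": [0, -0.1, -8], "delta_rot": [0, 0, 0], "jaw": 4.3}
    - {"translation": [-1, -0.2, -10], "delta_rot": [0, 0, 0], "jaw": 4.3}
    - {"translation": [-4, -1, -10], "delta_rot": [-0.01, 0, -0.02], "jaw": 4.3}
    - {"translation": [-8.5, -2, -10], "delta_rot": [-0.02, 0, -0.05], "jaw": 4.3}
    - {"translation": [-13, -3, -10], "delta_rot": [-0.03, 0.004, -0.07], "jaw": 4.3}
    - {"translation": [-17.5, -4, -10], "delta_rot": [-0.045, 0.006, -0.095], "jaw": 4.3}
    - {"translation": [-22, -5, -10], "delta_rot": [-0.06, 0.007, -0.12], "jaw": 4.3}

```text
time: 22.1
tool_pos: [0.5897, -0.0506, 0.1658]
tool_rot: [0.022, 0.679, 0.734, 0.026]
contact_force: [0.2, -0.9, -2.6]
gripper_width: 0.63
grasp_force: 64.0
```

```bash
python3 - <<'E'
from h import *
goal(dk(.012,0,.034+.08),RP)
E
```

```text
from [ 0.5897 -0.0506  0.1658] t(cm) [-20.68  -6.94   1.5 ] rv [-0.055  0.009 -0.12 ] F [ 0.2 -0.9 -2.6] w 0.63 g 64.0 t 22.1
```

>>> send_rows:
  steps:
    - {"translation": [-4, -1.3, 0.2], "delta_rot": [-0.01, 0.002, -0.025], "jaw": 4.3}
    - {"translation": [-8, -2.7, 0.5], "delta_rot": [-0.02, 0.004, -0.05], "jaw": 4.3}
    - {"translation": [-12, -4, 0.8], "delta_rot": [-0.03, 0.006, -0.075], "jaw": 4.3}
    - {"translation": [-16, -5.3, 1.1], "delta_rot": [-0.045, 0.008, -0.1], "jaw": 4.3}
    - {"translation": [-19, -6.3, 1.4], "delta_rot": [-0.055, 0.009, -0.12], "jaw": 4.3}
    - {"translation": [-20.7, -6.9, 1.5], "delta_rot": [-0.055, 0.009, -0.12], "jaw": 4.3}
    - {"translation": [-20.7, -6.9, 1.5], "delta_rot": [-0.055, 0.009, -0.12], "jaw": 4.3}
    - {"translation": [-20.7, -6.9, 1.5], "delta_rot": [-0.055, 0.009, -0.12], "jaw": 4.3}

```text
time: 22.9
tool_pos: [0.5382, -0.2606, 0.1451]
tool_rot: [0.038, 0.633, 0.771, 0.047]
contact_force: [-0.8, 0.1, -1.7]
gripper_width: 0.627
grasp_force: 64.0
```

```bash
python3 - <<'E'
from h import *
goal(dk(.016,0,.034+.008),RP)
f=grab_frame("top"); C=cloud(f); L=DECK[1].inv().apply((C-DECK[0]).reshape(-1,3))*1000
k=L[(L[:,2]>85)&(L[:,2]<140)&(abs(L[:,0])<60)&(abs(L[:,1])<120)&(abs(L[:,1])>55)]; print(len(k),np.percentile(k,[1,50,99],0).round(0).tolist())
for s in(1,-1):
    q=k[s*k[:,1]>50]; q=q[q[:,2]>np.percentile(q[:,2],98)-6]; print(s,np.median(q,0).round(1))
E
```

```text
from [ 0.5382 -0.2606  0.1451] t(cm) [-0.13  0.34  7.14] rv [-0.001 -0.001 -0.003] F [-0.8  0.1 -1.7] w 0.627 g 64.0 t 22.9
495 [[-14.0, 55.0, 90.0], [13.0, 76.0, 128.0], [40.0, 90.0, 136.0]]
1 [ 13.1  72.7 132.2]Traceback (most recent call last):
  File "<stdin>", line 6, in <module>
    return _quantile_unchecked(
        a, q, axis, out, overwrite_input, method, keepdims, weights)
    return _ureduce(a,
                    func=_quantile_ureduce_func,
    ...<5 lines>...
                    overwrite_input=overwrite_input,
                    method=method)
    r = func(a, **kwargs)
    result = _quantile(arr,
                       quantiles=q,
    ...<2 lines>...
                       out=out,
                       weights=wgt)
    slices_having_nans = np.isnan(arr[-1, ...])
                                  ~~~^^^^^^^^^
IndexError: index -1 is out of bounds for axis 0 with size 0
```

>>> send_rows:
  steps:
    - {"translation": [-0.1, 0.3, 2], "delta_rot": [0, 0, 0], "jaw": 4.3}
    - {"translation": [-0.1, 0.3, 4.5], "delta_rot": [0, 0, 0], "jaw": 4.3}
    - {"translation": [-0.1, 0.3, 6.5], "delta_rot": [0, 0, 0], "jaw": 4.3}
    - {"translation": [-0.1, 0.3, 7.2], "delta_rot": [0, 0, 0], "jaw": 4.3}
    - {"translation": [-0.1, 0.3, 7.4], "delta_rot": [0, 0, 0], "jaw": 4.3}
    - {"translation": [-0.1, 0.3, 7.5], "delta_rot": [0, 0, 0], "jaw": 4.3}
    - {"translation": [-0.1, 0.3, 7.6], "delta_rot": [0, 0, 0], "jaw": 4.3}
    - {"translation": [-0.1, 0.3, 7.6], "delta_rot": [0, 0, 0], "jaw": 4.3}

```text
time: 23.75
tool_pos: [0.5507, -0.2593, 0.0704]
tool_rot: [0.038, 0.633, 0.772, 0.047]
contact_force: [0.2, 0.1, -1.2]
gripper_width: 0.634
grasp_force: 64.0
```

```bash
cat > st.py <<'E'
from h import *
s=state();print(((DECK[1].inv().apply(pose()[0]-DECK[0]))*1000).round(1),DECK[1].inv().apply(s["contact_force"]).round(1),s["gripper_width"],s["grasp_force"])
E
python3 st.py
```

```text
[15.9  0.1 37.8] [ 0.1  0.  -1.3] 0.6340470776046893 64.01133298873901
```

Next I lower it to touch the plate, in small steps.

>>> send_rows:
  steps:
    - {"translation": [0, 0, 0.05], "delta_rot": [0, 0, 0], "jaw": 4.3}
    - {"translation": [0, 0, 0.1], "delta_rot": [0, 0, 0], "jaw": 4.3}
    - {"translation": [0, 0, 0.15], "delta_rot": [0, 0, 0], "jaw": 4.3}
    - {"translation": [0, 0, 0.2], "delta_rot": [0, 0, 0], "jaw": 4.3}
    - {"translation": [0, 0, 0.25], "delta_rot": [0, 0, 0], "jaw": 4.3}
    - {"translation": [0, 0, 0.25], "delta_rot": [0, 0, 0], "jaw": 4.3}
    - {"translation": [0, 0, 0.25], "delta_rot": [0, 0, 0], "jaw": 4.3}
    - {"translation": [0, 0, 0.25], "delta_rot": [0, 0, 0], "jaw": 4.3}

```text
time: 24.55
tool_pos: [0.5504, -0.2591, 0.0684]
tool_rot: [0.037, 0.633, 0.772, 0.047]
contact_force: [-5.5, 1.6, 7.7]
gripper_width: 0.629
grasp_force: 64.9
```

```bash
python3 st.py
```

```text
[15.5  0.3 35.7] [-4.1  2.7  8.2] 0.6292183371805585 64.94638681411743
```

>>> send_rows:
  steps:
    - {"translation": [0, -0.1, -0.05], "delta_rot": [0, 0, 0], "jaw": 4.3}
    - {"translation": [0, -0.2, -0.05], "delta_rot": [0, 0, 0], "jaw": 4.3}
    - {"translation": [0, -0.3, -0.05], "delta_rot": [0, 0, 0], "jaw": 4.3}
    - {"translation": [0, -0.4, -0.05], "delta_rot": [0, 0, 0], "jaw": 4.3}
    - {"translation": [0, -0.5, -0.05], "delta_rot": [0, 0, 0], "jaw": 4.3}
    - {"translation": [0, -0.6, -0.05], "delta_rot": [0, 0, 0], "jaw": 4.3}
    - {"translation": [0, -0.6, -0.05], "delta_rot": [0, 0, 0], "jaw": 4.3}
    - {"translation": [0, -0.6, -0.05], "delta_rot": [0, 0, 0], "jaw": 4.3}

```text
time: 25.35
tool_pos: [0.5455, -0.2607, 0.0677]
tool_rot: [0.039, 0.633, 0.772, 0.047]
contact_force: [2.8, 1.0, 5.8]
gripper_width: 0.627
grasp_force: 64.5
```

```bash
python3 st.py
```

```text
[10.3 -0.3 35.7] [3.7 0.4 5.4] 0.6270405498774321 64.54540371894836
```

>>> send_rows:
  steps:
    - {"translation": [0, -0.05, 0], "delta_rot": [0, 0, 0], "jaw": 4.3}
    - {"translation": [0, -0.1, 0], "delta_rot": [0, 0, 0], "jaw": 4.3}
    - {"translation": [0, -0.15, 0], "delta_rot": [0, 0, 0], "jaw": 4.3}
    - {"translation": [0, -0.2, 0], "delta_rot": [0, 0, 0], "jaw": 4.3}
    - {"translation": [0, -0.2, 0], "delta_rot": [0, 0, 0], "jaw": 4.3}
    - {"translation": [0, -0.2, 0], "delta_rot": [0, 0, 0], "jaw": 4.3}
    - {"translation": [0, -0.2, 0], "delta_rot": [0, 0, 0], "jaw": 4.3}
    - {"translation": [0, -0.2, 0], "delta_rot": [0, 0, 0], "jaw": 4.3}

```text
time: 26.15
tool_pos: [0.5436, -0.2611, 0.0675]
tool_rot: [0.039, 0.633, 0.772, 0.047]
contact_force: [2.8, 0.8, 5.4]
gripper_width: 0.631
grasp_force: 64.5
```

```bash
python3 st.py
```

```text
[ 8.3 -0.3 35.8] [3.6 0.3 5. ] 0.6313997117048931 64.54429864883423
```

>>> send_rows:
  steps:
    - {"translation": [0, -0.05, 0], "delta_rot": [0, 0, 0], "jaw": 4.3}
    - {"translation": [0, -0.1, 0], "delta_rot": [0, 0, 0], "jaw": 4.3}
    - {"translation": [0, -0.15, 0], "delta_rot": [0, 0, 0], "jaw": 4.3}
    - {"translation": [0, -0.15, 0], "delta_rot": [0, 0, 0], "jaw": 4.3}
    - {"translation": [0, -0.15, 0], "delta_rot": [0, 0, 0], "jaw": 4.3}
    - {"translation": [0, -0.15, 0], "delta_rot": [0, 0, 0], "jaw": 4.3}
    - {"translation": [0, -0.15, 0], "delta_rot": [0, 0, 0], "jaw": 4.3}
    - {"translation": [0, -0.15, 0], "delta_rot": [0, 0, 0], "jaw": 4.3}

```text
time: 26.95
tool_pos: [0.5422, -0.2615, 0.0673]
tool_rot: [0.039, 0.633, 0.772, 0.047]
contact_force: [2.4, 0.8, 5.2]
gripper_width: 0.631
grasp_force: 64.5
```

```bash
python3 st.py
```

```text
[ 6.9 -0.4 35.8] [3.1 0.3 4.8] 0.6311247629909574 64.54306840896606
```

>>> send_rows:
  steps:
    - {"translation": [0, -0.05, 0], "delta_rot": [0, 0, 0], "jaw": 4.3}
    - {"translation": [0, -0.1, 0], "delta_rot": [0, 0, 0], "jaw": 4.3}
    - {"translation": [0, -0.15, 0], "delta_rot": [0, 0, 0], "jaw": 4.3}
    - {"translation": [0, -0.15, 0], "delta_rot": [0, 0, 0], "jaw": 4.3}
    - {"translation": [0, -0.15, 0], "delta_rot": [0, 0, 0], "jaw": 4.3}
    - {"translation": [0, -0.15, 0], "delta_rot": [0, 0, 0], "jaw": 4.3}
    - {"translation": [0, -0.15, 0], "delta_rot": [0, 0, 0], "jaw": 4.3}
    - {"translation": [0, -0.15, 0], "delta_rot": [0, 0, 0], "jaw": 4.3}

```text
time: 27.75
tool_pos: [0.5408, -0.2617, 0.0672]
tool_rot: [0.039, 0.633, 0.772, 0.047]
contact_force: [3.9, 0.1, 5.9]
gripper_width: 0.628
grasp_force: 64.5
```

```bash
python3 st.py; python3 - <<'E'
from h import *
f=grab_frame("wrist"); cv2.imwrite("pics/w7.png",f["pixels"]); np.savez("w7.npz",P=cloud(f),**f)
f=grab_frame("top"); np.savez("top7.npz",P=cloud(f),**f); cv2.imwrite("pics/top7.png",f["pixels"])
f=grab_frame("scene"); np.savez("sc7.npz",P=cloud(f),**f)
L=DECK[1].inv().apply((cloud(f)-DECK[0]).reshape(-1,3))*1000
for s in(1,-1):
    k=L[(L[:,2]>46)&(L[:,2]<60)&(abs(L[:,0]-10)<40)&(s*L[:,1]>55)&(s*L[:,1]<100)]; q=k[k[:,2]>52]; print(s,len(q),np.median(q,0).round(1) if len(q) else 0, (np.percentile(s*k[:,1],99)) if len(k) else 0)
E
```

```text
[ 5.5 -0.4 35.8] [ 4.5 -0.7  5.4] 0.628363466799743 64.54389810562134
1 145 [12.2 72.9 55.8] 88.92954742954862
-1 164 [ 11.6 -73.1  56.3] 90.75807016770115
```

View pics/w7.png

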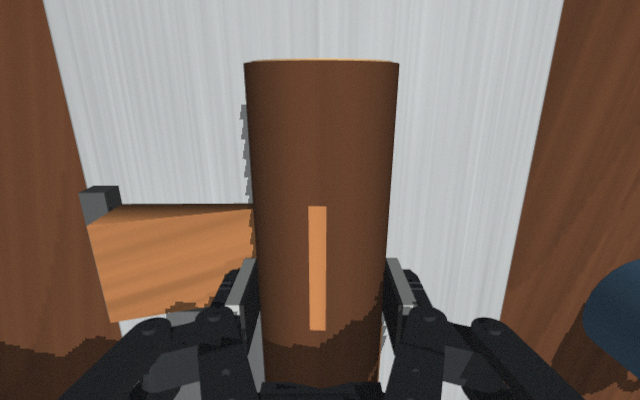

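```bash
cat > lf.py <<'E'
from h import *
def cyl(P,deck=DECK):
    L=deck[1].inv().apply((P-deck[0]).reshape(-1,3)); L=L[(L[:,2]>.03)&(L[:,2]<.062)&(abs(L[:,0]-.01)<.045)&(abs(L[:,1])<.088)&(abs(L[:,1])>.03)]
    g=lambda p:np.hypot(L[:,0]-p[0]-p[1]*L[:,1],L[:,2]-p[2]-p[3]*L[:,1])-.028
    r=least_squares(g,[.01,0,.028,0],loss="soft_l1",f_scale=.002); return len(L),r.x.round(4),np.median(abs(r.fun)).round(4)
if __name__=="__main__":
    for n in("w7","top7","sc7"): print(n,cyl(np.load(n+".npz")["P"]))
    f=dict(np.load("w7.npz")); L=DECK[1].inv().apply((f["P"]-DECK[0]).reshape(-1,3)).reshape(f["P"].shape)*1000
    for v,u in((215,120),(215,200),(215,240),(300,130),(260,180)): print(L[v,u].round(1), "expected top z",round(15-.289*(L[v,u,0]+48),1))
E
python3 lf.py
```

```text
w7 (26564, array([ 0.0063,  0.0029,  0.0283, -0.0002]), np.float64(0.0003))
top7 (577, array([ 0.0055, -0.002 ,  0.0278, -0.0049]), np.float64(0.0012))
sc7 (1030, array([ 0.0063,  0.0031,  0.0299, -0.0024]), np.float64(0.001))
[-86.7  24.6  15.1] expected top z 26.2
[-49.1  25.1  16.5] expected top z 15.3
[-32.   23.   11.2] expected top z 10.4
[-83.7 -14.3  25.7] expected top z 25.3
[-59.9   3.7  19.8] expected top z 18.4
```

The log is square on the plate: centre at x≈6 mm, y≈0, z≈28 mm in the deck frame, yaw 0.003 rad. The wedge is under its downhill side. It's chocked, so I release and back straight off.

>>> send_rows:
  steps:
    - {"translation": [0, 0.05, 0], "delta_rot": [0, 0, 0], "jaw": 5}
    - {"translation": [0, 0.05, 0], "delta_rot": [0, 0, 0], "jaw": 5.8}
    - {"translation": [0, 0.05, 0], "delta_rot": [0, 0, 0], "jaw": 6.6}
    - {"translation": [0, 0.05, 0], "delta_rot": [0, 0, 0], "jaw": 7.4}
    - {"translation": [0, 0.05, 0], "delta_rot": [0, 0, 0], "jaw": 8.2}
    - {"translation": [0, 0.05, 0], "delta_rot": [0, 0, 0], "jaw": 8.2}
    - {"translation": [0, 0.05, 0], "delta_rot": [0, 0, 0], "jaw": 8.2}
    - {"translation": [0, 0.05, -0.5], "delta_rot": [0, 0, 0], "jaw": 8.2}

```text
time: 28.7
tool_pos: [0.5389, -0.2606, 0.0702]
tool_rot: [0.037, 0.633, 0.772, 0.047]
contact_force: [0.3, -0.0, 0.2]
gripper_width: 0.959
grasp_force: 0.0
```

>>> send_rows:
  steps:
    - {"translation": [0, 0, -1], "delta_rot": [0, 0, 0], "jaw": 8.2}
    - {"translation": [0, 0, -3], "delta_rot": [0, 0, 0], "jaw": 8.2}
    - {"translation": [0, 0, -6], "delta_rot": [0, 0, 0], "jaw": 8.2}
    - {"translation": [0, 0, -10], "delta_rot": [0, 0, 0], "jaw": 8.2}
    - {"translation": [0, 0, -14], "delta_rot": [0, 0, 0], "jaw": 8.2}
    - {"translation": [0, 0, -16], "delta_rot": [0, 0, 0], "jaw": 8.2}
    - {"translation": [0, 0, -16], "delta_rot": [0, 0, 0], "jaw": 8.2}
    - {"translation": [0, 0, -16], "delta_rot": [0, 0, 0], "jaw": 8.2}

```text
time: 29.5
tool_pos: [0.5207, -0.2651, 0.2305]
tool_rot: [0.038, 0.633, 0.772, 0.047]
contact_force: [0.2, -0.2, -0.1]
gripper_width: 0.959
grasp_force: 0.0
```

```bash
python3 - <<'E'
from lf import *
np.set_printoptions(precision=4,suppress=True)
f=grab_frame("wrist"); P=cloud(f); np.savez("w8.npz",P=P,**f); cv2.imwrite("pics/w8.png",f["pixels"]); print(cyl(P)); print(state()["contact_force"])
print(cyl(cloud(grab_frame("scene"))))
L=DECK[1].inv().apply((P-DECK[0]).reshape(-1,3))
k=L[(L[:,2]>.004)&(L[:,2]<.03)&(L[:,0]>-.09)&(L[:,0]<-.03)&(abs(L[:,1])<.02)]
A=np.c_[k[:,0],np.ones(len(k))]; c=np.linalg.lstsq(A,k[:,2],rcond=None)[0]; print("slope",c[0],"wedge x from surface",(.015-c[1])/c[0])
E
```

```text
(8415, array([0.0062, 0.0012, 0.0283, 0.0005]), np.float64(0.0003))
[1.2168 0.2034 0.0664]
(1049, array([ 0.0065,  0.0008,  0.0298, -0.0007]), np.float64(0.0009))
slope -0.28826557863507446 wedge x from surface -0.0475620624203218
```

View pics/w8.png

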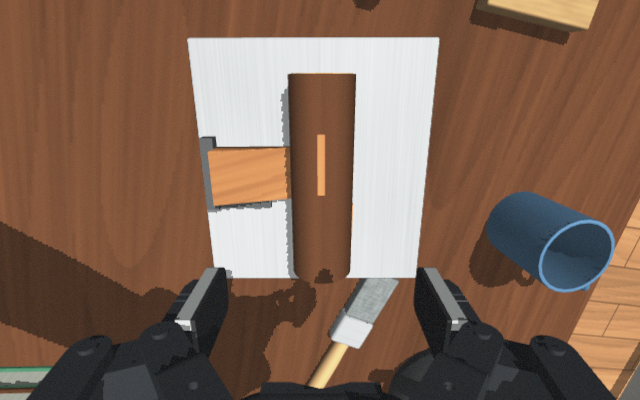

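The log rests square against the wedge. The wedge's outline from (210,178) to (287,174) could hide a small yaw, so I'll measure that.

```bash
python3 - <<'E'
from h import *
f=dict(np.load("w8.npz")); L=DECK[1].inv().apply((f["P"]-DECK[0]).reshape(-1,3)).reshape(f["P"].shape)*1000
hsv=cv2.cvtColor(f["pixels"],cv2.COLOR_BGR2HSV)
m=(hsv[...,1]>100)&(hsv[...,2]>150)
Rm=cv2.Rodrigues(f["rvec"])[0]; o=DECK[1].inv().apply(-Rm.T@f["tvec"].ravel()-DECK[0])*1000
n=np.array([.289,0,1]); d0=15-.289*48  # top surface plane z+.289x=d0
def hit(u,v):
    d=DECK[1].inv().apply(Rm.T@np.array([(u-f["cx"])/f["fx"],(v-f["cy"])/f["fy"],1])); return o+d*(d0-n@o)/(n@d)
A=[];B=[]
for u in range(214,282,4):
    v=np.where(m[130:225,u])[0]+130; a=hit(u,v[0]-.5); b=hit(u,v[-1]+.5); A.append(a[:2]);B.append(b[:2])
for E in(np.array(A),np.array(B)): c=np.polyfit(E[:,0],E[:,1],1); print("slope",c[0].round(4),"y at -48",np.polyval(c,-48).round(1),E[::5].round(1).tolist())
x=[hit(np.where(m[v,195:285])[0][0]+194.5,v)[0] for v in range(155,203,6)]; print("thick x",np.round(x,1))
E
```

```text
slope -0.0158 y at -48 25.8 [[-88.3, 26.8], [-71.9, 25.8], [-54.9, 25.8], [-37.4, 25.8]]
slope 0.0102 y at -48 -24.8 [[-93.2, -25.2], [-75.9, -25.0], [-58.0, -24.9], [-39.6, -24.7]]
thick x [-94.  -93.8 -94.3 -94.  -93.7 -94.3 -94.  -93.7]
```

```bash
python3 -c "
from plant import *
print(job_done())"
```

```text
the job is handed in; nothing more can be done
None
```

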